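# Lock up the market stall's display case

### The job

Lock up the display case for the night: lower its open glazed lid until it lies fully shut, then take the wing key from its wooden block, fit its blade fully into the slot of the lock on the lid and turn it a quarter turn clockwise until the lock reaches its stop. Put the key back upright in the slot of its block, right down on its collar, let go of it, and leave the other goods standing where they are.

Things in the scene. Friction and masses are not known exactly. Their poses are not given: they have to be found in the camera images.
- case: Wooden counter display case, fixed to the counter, 220 mm deep, 300 wide, 70 high in front, 180 behind: the shut lid slopes at 26.6 degrees. Origin: centre of its underside; x points to its high back, z up; its low front looks to its -x. The lid's hinge line runs along y on its top back edge, 110 mm behind the origin and 180 mm up. Cups and watches inside.
- lid (a joint): Opening angle of the glazed lid in rad: 0 = shut on the case, 1.0 = wide open; starts open. Opening turns it about the case's +y. Stiff friction hinge: it stays where it is left; 2 to 3 N down on its front rail closes it. Lid 253 mm from hinge to free front edge, 300 wide, 18 thick, the hinge line on its underside; wooden front rail 76 mm wide, then glass.
- lid_rail (a point): Point on the outer (upper) face of the lid's wooden front rail, 223 mm from the hinge along the lid and 18 mm above its underside, 85 mm to the lock's +y side and clear of it: a place to push the lid down. -x runs down the lid to its front edge, y along the hinge, z square out of the outer face.
- cam (a joint): Angle of the slotted cam lock in rad: 0 = unlocked, 1.571 = locked, at its stop; turns clockwise seen from outside, facing the lid. Starts between 0 and 0.25. It turns stiffly (about 0.15 N m) and stays where it is left. Its bolt swings under a strike plate in the case's front wall: shut the lid first, for with the bolt out the lid cannot be shut.
- lock_slot (a point): Centre of the slot's floor in the steel lock barrel, mid front rail, 210 mm from the hinge. z square out of the lid, x along the slot (same either way round); turns with the lock. Slot along the front edge = unlocked, up and down the slope = locked. Slot 9.5 mm wide, 31 long, 11 deep; its mouth is 15 mm proud of the lid's face, in a dark housing 56 mm across, 13 mm proud.
- key: Loose aluminium wing key, 108 mm long, 110 g, blade down in key_block at the start. Origin: middle of the blade's tip; z from tip to wing; x along the width of blade and wing (one plane). Blade 26 mm wide, 6 thick, 24 long, last 4 mm 22 x 3; shank 12 mm thick; collar 48 mm across, 52 to 58 mm from the tip; flat wing grip 40 (x) x 12 mm (y), 58 to 108 mm from the tip.
- key_wing (a point): Centre of the key's wing grip, 84 mm from the blade's tip; same axes as the key. Pinch the wing here across its 12 mm thickness (along y), fingers pointing down the key.
- key_block: Dark wooden block fixed to the counter. Origin on the counter; the block proper is 80 x 60 mm and 60 mm high, centred 30 mm to the -y side of the origin; a tray 22 mm high with blank price cards and a pencil is joined on its +y side.
- block_slot (a point): Middle of the mouth of the key's slot in the block's top, 60 mm above the counter; same axes as key_block. The slot goes right down to the counter, 38 mm long along x and 20 mm wide along y. The key hangs in it on its collar, with its tip 52 mm below this point.
- clock: Bystander: loose dark wooden mantel clock, 55 x 130 mm and 111 mm high, origin under its centre. Stands on the side of the case where the key block is not.
- teapot: Bystander: loose white teapot, 132 mm across (about 210 mm with spout and handle), 130 mm high, origin under its centre.
- vase: Bystander: loose white vase, 104 mm across, 190 mm high, origin under its centre.
- mug: Bystander: loose terracotta-coloured mug, 80 mm across, 90 mm high, beside the case, origin under its centre.
- bowl: Bystander: loose blue bowl, 110 mm across, 40 mm high, in front of the case, origin under its centre.
- book: Bystander: loose book lying flat in front of the case, 110 x 170 mm, 28 mm thick, origin under its centre.
Not all that is in view belongs to the job. Of the things like the key, leave any that is green or yellow; of the rest the smaller one is meant.

How it is judged (in metres and radians):
On the way, in this order (a step that is already met when the one before it is completed fails the run):
1. the lid is lowered until fully shut (value of joint lid below 0.02 rad), for 0.2 s.
2. the key's blade is down in the lock's slot, the lock not yet turned home (distance between key and lock_slot below 0.008 m and angle between the z axis of key and the z axis of lock_slot, either way round below 0.2 rad and value of joint cam below 0.6 rad), for 0.1 s.
3. with the key in the slot the lock is turned clockwise to its stop (value of joint cam above 1.48 rad and distance between key and lock_slot below 0.012 m), for 0.1 s.
At the end, for the whole second after the job is handed in: The lid is shut (within 0.02 rad), the lock is turned to its stop (within 0.09 rad), and the key is let go and at rest in the slot of its block, upright (within 0.12 rad) and down on its collar (within 5 mm) (value of joint lid below 0.02 rad and value of joint cam above 1.48 rad and horizontal distance between key and block_slot below 0.015 m and height (world z) of key below 0.013 m and angle between key's own z axis and vertical below 0.12 rad and linear speed of key below 0.02 m/s); the robot touches nothing.
It fails at once if a bystander is shifted by more than 40 mm or knocked over (distance of any of clock, teapot, vase, mug, bowl, book from where it was at the start of the episode above 0.04 m or angle between any of clock, teapot, vase, mug's own z axis and vertical above 0.5 rad).
It also fails if it takes over 70 s, if anything falls off the work surface, if the arm or the gripper's body presses on something with over 40 N, if the wrist force passes 120 N, or if a joint passes its speed limit or range.

### The arm

A 6-joint arm with a two-finger parallel gripper is mounted at the origin on the work surface. World frame = base frame: x ahead of the robot, y to its left, z up, the work surface at z = 0. Lengths are in m, angles in degrees, forces in N, time in s.
With the tool pointing down it reaches from about 0.325 to 0.9 m from the base axis. Payload 6.1 kg.
Tool frame: the origin (TCP) lies midway between the tips of the shut fingers; the grasp point (between the pads) lies 19 mm behind it; z points along the fingers, y is the direction in which the jaws open and shut (so a half turn about z gives the same grasp; the last joint's range is limited). The gripper opens to 87 mm and grips with 3 to 60 N. Pads are 19 mm wide; open, the fingers measure 117 mm over their backs; the gripper's body (75 mm by 190 mm) begins 51 mm behind the grasp point.
Start: joints at [56.603, 12.628, 87.462, -0, 79.91, -7.225], TCP at [0.276, 0.561, 0.223] pointing down, gripper open.
Joint ranges: [-170.65, 170.65], [-52.31, 119.04], [5.05, 147.46], [-71.25, 251.25], [11.57, 151.72], [-153.62, 153.62]. Speed limits (degrees/s): [147.25, 147.25, 172.46, 180, 180, 180].

### API

Orientations are given as a 3x3 rotation matrix whose columns are the frame's x, y, z axes.
In Python, from workcell import sensors, viewer, bot, models gives the robot as it stands.
- The arm moves only by the shell command python3 -m jog 'ROWS' [FORCE]. ROWS is text: rows parted by semicolons, each of 7 numbers parted by spaces: the turn, a rotation vector about the world's x, y, z in rad, then the shift along the world's x, y, z in cm, then the gripper command: -1 is fully open, 1 is shut, values between are in proportion. In form: wx wy wz dx dy dz jaw; .... A call has 1 to 10 rows; each row shifts and turns the commanded pose from where the row before left it; what a row does not reach is not made up. A row lasts 1/10 s, in which the tool goes at most 50 mm and 8.59 degrees, less where a joint would pass 70% of its speed; a pose out of reach is approached as far as the arm can. A call is refused whole if a number of a shift passes 5 or a number of a turn 0.15, either way. A call with a gripper value outside its range is refused whole. The fingers move at their own pace and stop on an object; FORCE is the grip in N (left out, the last holds). Time passes only in rows, so rows that do not move let the fingers close. It gives the time, the measured TCP pose, the force and the opening at its end, in the units of the state.
- sensors.get_obs(): the state, without advancing time (a new reading comes with each control period).
- viewer.read_camera(name): name is "side" or "top" or "wrist"; returns (picture, depth): 400x640x3 uint8, blue, green, red; 400x640 float32, m along the optical axis (not along the pixel's ray), 0 where there is no reading.
- viewer.camera_params(name): a dict with "intrinsics" (3x3 intrinsics, pixels), "D" ([k1, k2, p1, p2, k3] as OpenCV has them; the pictures are not rectified), "pose" (4x4, takes a point from camera to world coordinates); the wrist camera has in their place "hand_eye" (4x4, takes a point from camera to tool coordinates, whose origin is the TCP and whose axes are the flange's). Camera axes: x right, y down, z forward; pixel columns grow to the right and rows downward; lengths in m; the calibration is good to about 2 mm. A picture is of the moment at which its call begins: read the wrist's pose just before it. camera_params takes no time and is no camera call.
- bot.sign_off(): hands the job in, once; it reports no verdict.
Trained networks look in the newest picture that a camera, given by its name, has taken for a name from the list of things; names that differ only in an ending like _2 or _b are one class to them, and where a whole thing is asked for, a point or a joint stands for the part that bears it (a point fixed in the world has none). Each returns a list of dicts, best first, with "p" (0 to 1); they miss things now and then, are a little off and sometimes report something else, mostly with a low value. They report only what shows in the picture. A call takes as long as a camera call. They do not tell look-alikes from the thing itself.
- models.spot_in(camera, name): "box" ([left, top, right, bottom] in pixels, round what is visible of it).
- models.cut_out(camera, name): "pixels" (400x640 bool, what is visible of it) and "box" ([left, top, right, bottom] in pixels, round what is visible of it).
- models.place_of(camera, name): "uv" ([column, row] in pixels: a listed point, or the origin of a listed thing).
The state is a dict: "t": time; "joints": joint angles; "qvel": joint speeds; "joint_efforts": joint torques, N m; "eef_pos": TCP position; "tool_rot": TCP orientation; "wrist_force": force on the tool from outside, world axes, zero at the start; "moment": the same for the moment, N m; "gripper_width": finger opening in m.
Only numpy, scipy, OpenCV 4.12 (cv2) and the standard library are available. Lean on these libraries where they do the work, as an engineer would, in place of code of your own. Each camera call takes 0.05 s, during which the arm holds its last target.

## Working session

There is one attempt and no reset: what is moved stays moved. The work goes in short steps, Python scripts to look and compute and a shell command to move; the robot and the scene stay as the last step left them, time stands still between calls to the robot, and variables do not carry over. Pictures are saved under pics/ and viewed, and the job is handed in when it is done.

```bash
ls; mkdir -p pics; python3 - <<'E'
from workcell import sensors, viewer
import cv2
print(sensors.get_obs())
for n in ["side","top","wrist"]:
    p,d=viewer.read_camera(n); cv2.imwrite(f"pics/{n}0.png",p); print(n,viewer.camera_params(n))
E
```

```text
pics
{'t': 0.0, 'joints': array([ 5.66037840e+01,  1.26764258e+01,  8.75260539e+01,  6.71401214e-04,
        7.99091742e+01, -7.22505051e+00]), 'qvel': array([-0.03007338,  0.02260916,  0.11217656, -0.08598421, -0.06057764,
        0.07589599]), 'joint_efforts': array([ 2.17361980e-03, -4.94612396e+01, -3.87381005e+01,  7.00858701e-02,
        5.73715463e-02, -1.64950602e-04]), 'eef_pos': array([0.27531612, 0.56040459, 0.22142178]), 'tool_rot': array([[-8.97479398e-01,  4.41055053e-01, -1.08226129e-03],
       [ 4.41056306e-01,  8.97477971e-01, -1.62061134e-03],
       [ 2.56526847e-04, -1.93180345e-03, -9.99998101e-01]]), 'wrist_force': array([ 0.80327762, -0.12290541, -0.62522448]), 'moment': array([-0.03212879, -0.00461015, -0.00970078]), 'gripper_width': 0.08666684337772163}
side {'intrinsics': array([[519.90487563,   0.        , 308.73628557],
       [  0.        , 519.90487563, 209.85720258],
       [  0.        ,   0.        ,   1.        ]]), 'D': array([-0.07039059,  0.        ,  0.        ,  0.        ,  0.        ]), 'pose': array([[-0.96370053, -0.17532953,  0.20134757,  
[... 709 characters left out ...]
00],
       [ 0.00000000e+00,  0.00000000e+00,  0.00000000e+00,
         1.00000000e+00]])}
wrist {'intrinsics': array([[348.72714147,   0.        , 320.2998398 ],
       [  0.        , 348.72714147, 194.08778256],
       [  0.        ,   0.        ,   1.        ]]), 'D': array([-0.03892799,  0.        ,  0.        ,  0.        ,  0.        ]), 'hand_eye': array([[ 4.70310880e-04, -9.64192539e-01, -2.65202804e-01,
         7.25653992e-02],
       [ 9.99999843e-01,  3.72721807e-04,  4.18303347e-04,
        -9.99682956e-04],
       [-3.04478098e-04, -2.65202959e-01,  9.64192563e-01,
        -1.62290543e-01],
       [ 0.00000000e+00,  0.00000000e+00,  0.00000000e+00,
         1.00000000e+00]])}
```

View pics/side0.png

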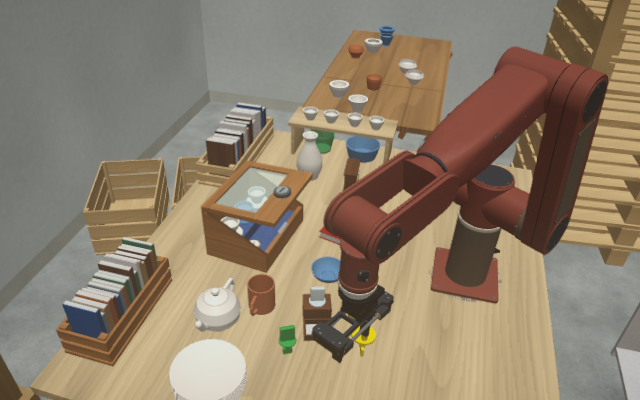

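View pics/top0.png

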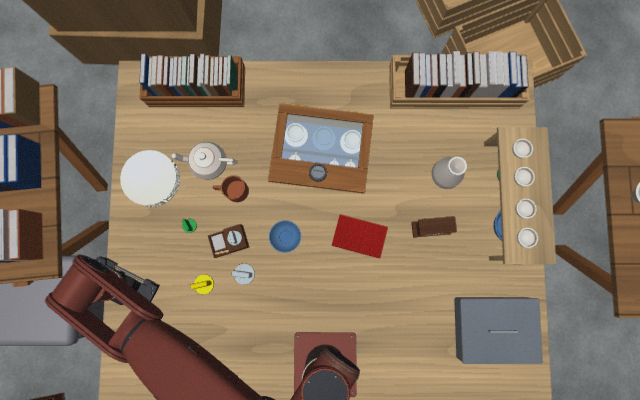

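View pics/wrist0.png

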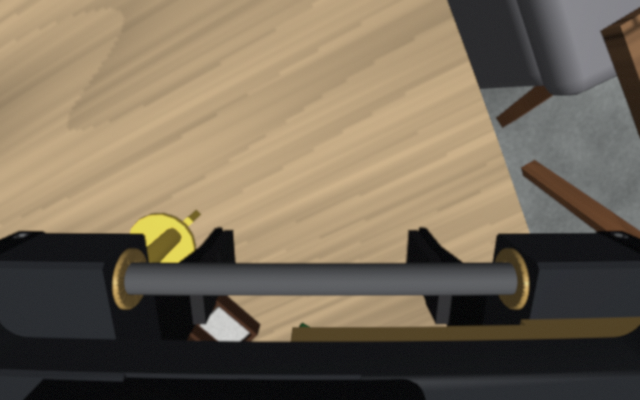

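The top picture shows the case (320,148), the key in its block (235,238), a pale look-alike (243,273), and green (189,225) and yellow (203,285) ones. I'll measure next.

```bash
cat > h.py <<'E'
import numpy as np, cv2
from workcell import sensors, viewer, models
def wpose():
    o=sensors.get_obs(); T=np.eye(4); T[:3,:3]=o["tool_rot"]; T[:3,3]=o["eef_pos"]; return T
def shot(n,fn=None):
    Tt=wpose() if n=="wrist" else None
    p,d=viewer.read_camera(n); c=viewer.camera_params(n)
    P=c["pose"] if n!="wrist" else Tt@c["hand_eye"]
    if fn: cv2.imwrite("pics/"+fn,p)
    return p,d,np.array(c["intrinsics"]),np.array(c["D"]),P
def ray(uv,K,D):
    q=cv2.undistortPoints(np.array(uv,float).reshape(-1,1,2),K,D).reshape(-1,2)
    return np.c_[q,np.ones(len(q))]
def pts(uv,z,K,D,P):
    r=ray(uv,K,D)*np.asarray(z).reshape(-1,1)
    return r@P[:3,:3].T+P[:3,3]
def onz(uv,z,K,D,P):
    r=ray(uv,K,D)@P[:3,:3].T; s=(z-P[2,3])/r[:,2]; return P[:3,3]+r*s[:,None]
def onplane(uv,p0,n,K,D,P):
    r=ray(uv,K,D)@P[:3,:3].T; s=((p0-P[:3,3])@n)/(r@n); return P[:3,3]+r*s[:,None]
def proj(X,K,D,P):
    Q=np.linalg.inv(P); X=np.atleast_2d(X).astype(float); return cv2.projectPoints(X@Q[:3,:3].T+Q[:3,3],np.zeros(3),np.zeros(3),K,D)[0].reshape(-1,2)
def cloud(d,K,D,P,mask=None):
    m=(d>0) if mask is None else (mask&(d>0))
    v,u=np.nonzero(m); return pts(np.c_[u,v],d[v,u],K,D,P),np.c_[u,v]
def crop(p,box,s,fn):
    l,t,r,b=box; cv2.imwrite("pics/"+fn,cv2.resize(p[t:b,l:r],None,fx=s,fy=s,interpolation=cv2.INTER_CUBIC))
E
python3 - <<'E'
from h import *
np.set_printoptions(precision=3,suppress=True)
for n in ["top","side"]:
    p,d,K,D,P=shot(n)
    for nm in ["key","key_wing","block_slot","key_block","lock_slot","lid_rail","case","clock","mug","teapot","vase","bowl","book"]:
        for r in models.place_of(n,nm)[:4]:
            if r["p"]<.2: continue
            u,v=map(int,np.round(r["uv"])); z=d[v,u]
            print(n,nm,round(r["p"],2),np.round(r["uv"],1),pts([r["uv"]],[z],K,D,P)[0])
    if n=="top": crop(p,(160,200,280,310),6,"top_crop0.png"); crop(p,(250,90,390,210),5,"case_crop0.png")
E
```

```text
top key 0.85 [252.5 272.3] [0.302 0.234 0.084]
top key 0.73 [236.5 239.5] [0.408 0.289 0.081]
top key 0.64 [208.6 285.9] [0.258 0.377 0.075]
top key 0.53 [443.1 175.7] [ 0.612 -0.385  0.126]
top key_wing 0.86 [239.7 272.9] [0.301 0.265 0.147]
top key_wing 0.82 [201.4 285.1] [0.263 0.384 0.14 ]
top key_wing 0.68 [185.4 226.5] [0.448 0.449 0.113]
top key_wing 0.46 [231.1 236.1] [0.417 0.299 0.122]
top block_slot 0.71 [235.5 236. ] [0.42  0.295 0.068]
top key_block 0.56 [230.5 242. ] [0.4   0.311 0.067]
top lock_slot 0.67 [317.5 171.3] [0.61  0.022 0.214]
top lid_rail 0.79 [289.1 173.9] [0.603 0.109 0.207]
top clock 0.93 [429.2 227.8] [ 0.444 -0.338  0.11 ]
top mug 0.73 [238.4 194. ] [ 0.57   0.3   -0.002]
top teapot 0.82 [207.7 163.1] [0.657 0.385 0.109]
top vase 0.58 [443.8 175. ] [ 0.614 -0.386  0.13 ]
top bowl 0.57 [282.1 239.3] [0.412 0.145 0.009]
top book 0.72 [357.6 234.6] [ 0.427 -0.112  0.03 ]
top book 0.57 [316.4 169.3] [0.615 0.025 0.223]
top book 0.5 [283.9 241.1] [0.406 0.14  0.002]
side key 0.79 [358.5 353.2] [ 0.272  0.399 -0.005]
side key 0.67 [286.9 350.1] [0.456 0.465 
[... 229 characters left out ...]
286.6 335.9] [0.456 0.464 0.081]
side block_slot 0.57 [315.3 301.4] [0.419 0.312 0.066]
side block_slot 0.37 [343.4 231.6] [0.308 0.591 0.564]
side key_block 0.93 [314.5 321.9] [0.412 0.34  0.012]
side lock_slot 0.41 [282.6 192.6] [0.603 0.036 0.219]
side lid_rail 0.67 [274.  207.4] [0.608 0.106 0.21 ]
side case 0.78 [259.4 236. ] [0.681 0.05  0.035]
side clock 0.78 [352.6 191.6] [0.307 0.53  0.611]
side mug 0.82 [260.3 308.7] [0.573 0.346 0.024]
side teapot 0.73 [218.9 319.9] [0.653 0.452 0.065]
side vase 0.86 [310.3 177.1] [ 0.549 -0.1    0.203]
side vase 0.38 [261.4 308.5] [0.57  0.346 0.025]
side bowl 0.91 [328.3 276.5] [0.421 0.139 0.003]
side book 0.55 [343.6 229.9] [0.307 0.594 0.571]
```

View pics/top_crop0.png

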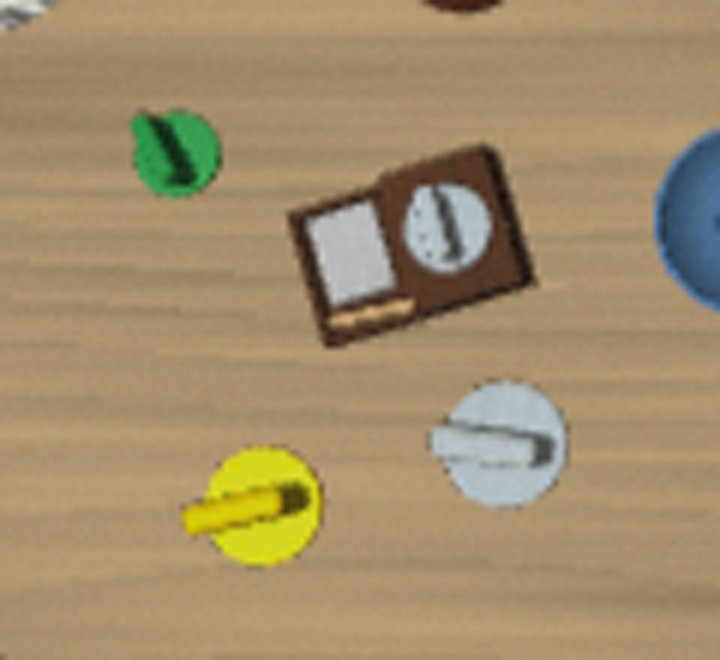

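View pics/case_crop0.png

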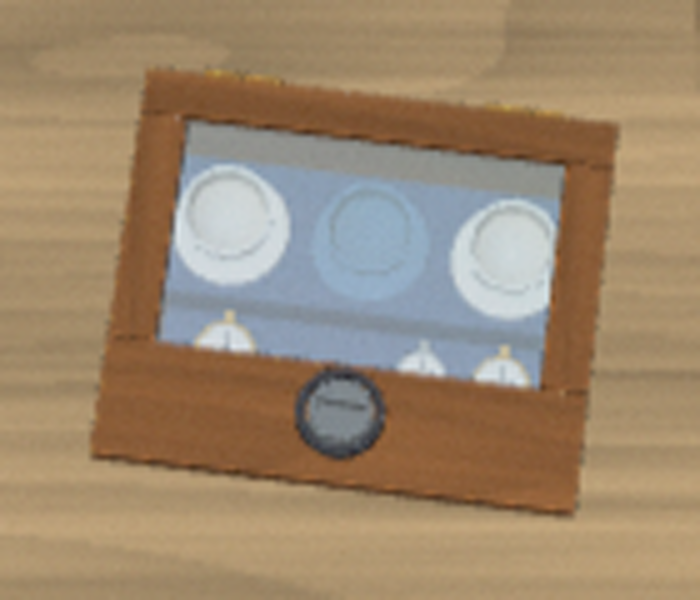

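Four key-like things: the grey one in the block (235,238), a pale one with a bigger collar at (243,273), green (189,225) and yellow (203,285). The one meant is the grey key in the block: it isn't green or yellow and it is the smaller of the other two. The crop confirms this. Next I'll fit the lid.

```bash
python3 - <<'E'
from h import *
np.set_printoptions(precision=4,suppress=True)
p,d,K,D,P=shot("top")
uvc=np.array([[92,458],[577,515],[617,123],[148,70]])/5+[250,90]
m=np.zeros(d.shape,np.uint8); cv2.fillPoly(m,[np.array([[92,458],[577,515],[590,395],[105,340]])//5+[250,90]],1)
m=cv2.erode(m,np.ones((3,3)))>0
X,uv=cloud(d,K,D,P,m)
k=np.linalg.norm(X[:,:2]-np.array([.605,.022]),axis=1)>.04; X=X[k]
c=np.median(X,0); 
for _ in range(3):
    A=np.c_[X[:,:2]-c[:2],np.ones(len(X))]; s=np.linalg.lstsq(A,X[:,2]-c[2],rcond=None)[0]; r=X[:,2]-c[2]-A@s; X=X[abs(r)<.004]
n=np.array([-s[0],-s[1],1]); n/=np.linalg.norm(n); print("plane",c,n,len(X))
C=onplane(uvc,c+[0,0,s[2]],n,K,D,P); print(C)
f=C[1]-C[0]; print("front len",np.linalg.norm(f), "side",np.linalg.norm(C[3]-C[0]),np.linalg.norm(C[2]-C[1]))
yax=-(f+C[2]-C[3]); print("yaw",np.degrees(np.arctan2(-yax[0],yax[1])))
ps,ds,Ks,Ds,Ps=shot("side")
print(proj(C,Ks,Ds,Ps)); crop(ps,(190,140,330,280),5,"side_case0.png")
E
```

```text
plane [ 0.5967 -0.0106  0.2103] [ 0.073  -0.0087  0.9973] 1217
[[ 0.5782  0.1719  0.2129]
 [ 0.543  -0.1247  0.2129]
 [ 0.7958 -0.1543  0.1942]
 [ 0.8305  0.1424  0.1942]]
front len 0.2987397086411752 side 0.2547143543619924 0.25528700776066454
yaw -6.722936236704768
[[276.3641 221.2297]
 [314.2012 170.9891]
 [246.8454 159.7115]
 [201.9928 205.6983]]
```

View pics/side_case0.png

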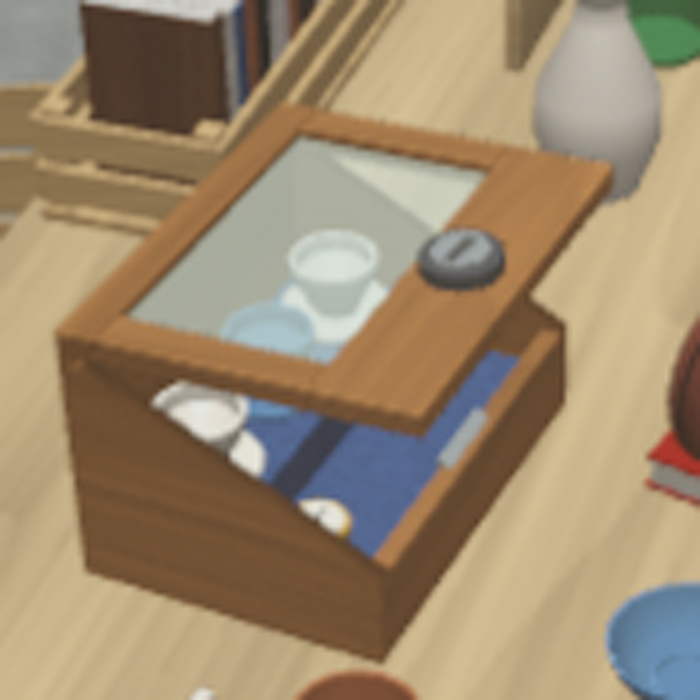

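```bash
python3 -m jog '0 0 0 0 0 3 -1; 0 0 0.06 1.5 -3 1 -1; 0 0 0.07 2 -4 1 -1; 0 0 0.07 2 -4 0 -1; 0 0 0.07 2 -4 0 -1; 0 0 0.07 2 -4 0 -1; 0 0 0 2 -4 0 -1; 0 0 0 1 -3 0 -1; 0 0 0 0 0 0 -1' && python3 - <<'E'
from h import *
p,d,K,D,P=shot("wrist","w1.png")
for nm in ["key","key_wing","block_slot","key_block"]:
    for r in models.place_of("wrist",nm)[:3]:
        u,v=map(int,np.round(r["uv"])); print(nm,round(r["p"],2),np.round(r["uv"],1),np.round(pts([r["uv"]],[d[v,u]],K,D,P)[0],4))
E
```

```text
t: 2.55
eef_pos: [0.402, 0.2978, 0.2728]
tool_rot: [[-0.993, 0.121, 0.001], [0.121, 0.993, -0.001], [-0.001, -0.001, -1.0]]
wrist_force: [-0.5, 0.3, -0.0]
gripper_width: 0.087
key 0.76 [444.9 181.2] [0.4453 0.4458 0.02  ]
key 0.68 [388.4  31.2] [0.2759 0.3773 0.0783]
key 0.64 [278.2  77.7] [0.3056 0.2677 0.0825]
key_wing 0.97 [474.2 202.5] [0.4462 0.4449 0.1072]
key_wing 0.95 [416.    6.8] [0.271  0.386  0.1455]
key_wing 0.88 [324.8 188.8] [0.4122 0.3    0.1162]
key_block 0.75 [343.5 159.1] [0.396  0.323  0.0607]
```

View pics/w1.png

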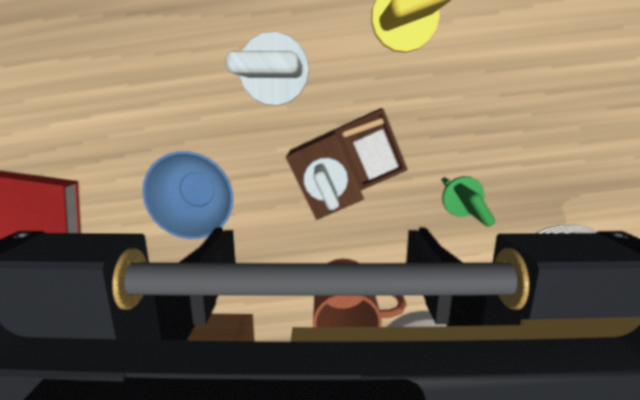

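The wrist view shows the key in the block (325,183) next to the bigger pale one (270,68). Now an exact fit of the key.

```bash
python3 - <<'E'
from h import *
np.set_printoptions(precision=4,suppress=True)
p,d,K,D,P=shot("wrist")
X,uv=cloud(d,K,D,P)
near=np.linalg.norm(X[:,:2]-[.412,.297],axis=1)<.035
w=X[near&(X[:,2]>.100)&(X[:,2]<.125)]
print("wing",len(w),np.median(w,0), w[:,2].max())
(c,s,a)=cv2.minAreaRect((w[:,:2]*1000).astype(np.float32)); print(c,s,a)
for lo in(.105,.11):
  t=w[w[:,2]>lo]; print(t.mean(0), (t[:,:2].min(0)+t[:,:2].max(0))/2)
  U=np.linalg.svd(t[:,:2]-t[:,:2].mean(0))[2][0]; print("dir",np.degrees(np.arctan2(U[1],U[0])))
col=X[near&(X[:,2]>.055)&(X[:,2]<.072)]; puv=uv[near&(X[:,2]>.055)&(X[:,2]<.072)]
g=p[puv[:,1],puv[:,0]].astype(int); lum=g.min(1)
cc=col[lum>120]; print("collar",len(cc),np.median(cc,0)); (e,r)=cv2.minEnclosingCircle((cc[:,:2]*1000).astype(np.float32)); print(e,r)
blk=X[(np.linalg.norm(X[:,:2]-[.41,.297],axis=1)<.055)&(X[:,2]>.053)&(X[:,2]<.07)]
print(cv2.minAreaRect((blk[:,:2]*1000).astype(np.float32)),np.median(blk[:,2]))
crop(p,(270,100,420,230),5,"w1c.png")
print([ (r["box"],r["p"]) for r in models.spot_in("wrist","key")])
E
```

```text
wing 548 [0.4132 0.3004 0.1153] 0.11808125785562218
(415.5526123046875, 300.318359375) (40.39350509643555, 12.145339012145996) 17.52028465270996
[0.4137 0.3004 0.1148] [0.4151 0.3003]
dir 17.715547588528892
[0.4141 0.3003 0.1152] [0.4151 0.3002]
dir 17.582780912189772
collar 969 [0.4115 0.3054 0.0661]
(416.1268310546875, 299.9354553222656) 24.7521915435791
((415.5923156738281, 300.3357849121094), (80.40130615234375, 60.037933349609375), 17.74817657470703) 0.06059428135722866
[([218.4, 37.6, 305.3, 108.0], 0.94), ([366.6, 0.0, 448.2, 57.3], 0.71), ([435.4, 178.5, 488.7, 229.8], 0.7), ([302.2, 159.9, 343.3, 213.7], 0.65)]
```

View pics/w1c.png

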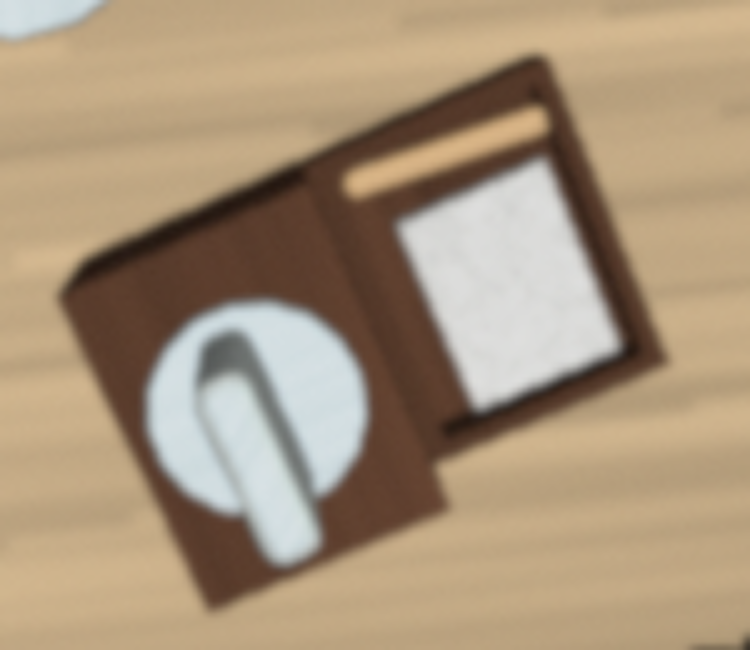

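Key: centre (0.4155, 0.3003), yaw 17.6°, hanging centred in the block. Next, the lid.

```bash
python3 -m jog '0 0 0 4 -4 0 1; 0 0 0 4 -4 0 1; 0 0 0 4 -4 0 1; 0 0 0 4 -4 0 1; 0 0 0 4.3 -3.4 0 1; 0 0 0 0 0 -2 1; 0 0 0 0 0 -1.5 1; 0 0 0 0 0 0 1' 30
```

```text
t: 3.7
eef_pos: [0.5791, 0.1292, 0.2339]
tool_rot: [[-0.993, 0.115, -0.006], [0.115, 0.993, -0.0], [0.006, -0.001, -1.0]]
wrist_force: [-0.7, 0.3, -0.6]
gripper_width: 0.0312
```

```bash
python3 -m jog '0 0 0 1.4 -1.3 0 1; 0 0 0 1.4 -1.2 0 1; 0 0 0 0 0 0 1; 0 0 0 0 0 0 1' 30 && python3 - <<'E'
from h import *
p,d,K,D,P=shot("wrist","w2.png")
E
```

```text
t: 4.1
eef_pos: [0.6096, 0.1038, 0.2384]
tool_rot: [[-0.993, 0.116, 0.001], [0.116, 0.993, 0.0], [-0.001, 0.0, -1.0]]
wrist_force: [0.9, -1.3, 0.1]
gripper_width: 0.0027
```

View pics/w2.png

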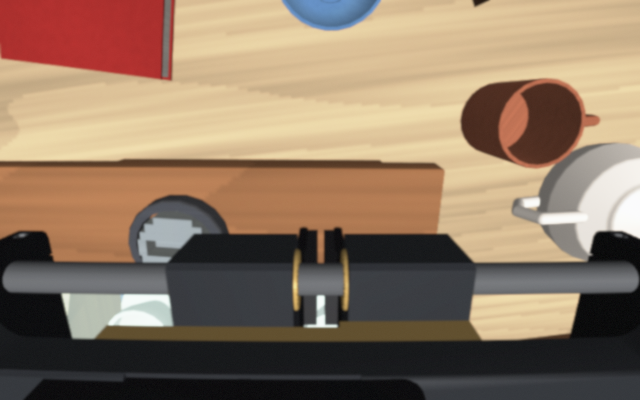

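The TCP is above the rail, left of the lock (180,230). Pushing down.

```bash
python3 -m jog '0 0 0 0 0 -1.5 1; 0 0 0 0 0 -1.5 1; 0 0 0 0 0 -1 1; 0 0 0 0 0 -1 1; 0 0 0 0 0 -1 1; 0 0 0 0 0 -1 1; 0 0 0 0 0 -1 1; 0 0 0 0 0 -1 1; 0 0 0 0 0 -1 1; 0 0 0 0 0 -1 1' 30
```

```text
t: 5.15
eef_pos: [0.6096, 0.1034, 0.127]
tool_rot: [[-0.993, 0.117, 0.001], [0.117, 0.993, -0.0], [-0.001, 0.0, -1.0]]
wrist_force: [0.8, 0.1, 1.5]
gripper_width: 0.0002
```

```bash
python3 -m jog '0 0 0 0 0 -0.8 1; 0 0 0 0 0 -0.6 1; 0 0 0 0 0 -0.4 1; 0 0 0 0 0 -0.4 1; 0 0 0 0 0 -0.2 1; 0 0 0 0 0 -0.2 1; 0 0 0 0 0 0 1' 30
```

```text
t: 5.85
eef_pos: [0.6092, 0.1035, 0.1014]
tool_rot: [[-0.993, 0.117, -0.0], [0.117, 0.993, 0.0], [0.0, 0.0, -1.0]]
wrist_force: [-0.3, -0.1, -0.2]
gripper_width: 0.0004
```

```bash
python3 -m jog '0 0 0 0 0 -0.2 1; 0 0 0 0 0 -0.2 1; 0 0 0 0 0 -0.2 1;0 0 0 0 0 0 1' 30; python3 - <<'E'
from h import *
p,d,K,D,P=shot("side"); crop(p,(190,140,330,280),5,"side1.png")
E
```

```text
t: 6.25
eef_pos: [0.6099, 0.1035, 0.0969]
tool_rot: [[-0.993, 0.116, 0.001], [0.116, 0.993, -0.0], [-0.001, 0.0, -1.0]]
wrist_force: [-2.3, -1.3, 9.2]
gripper_width: 0.0006
```

View pics/side1.png

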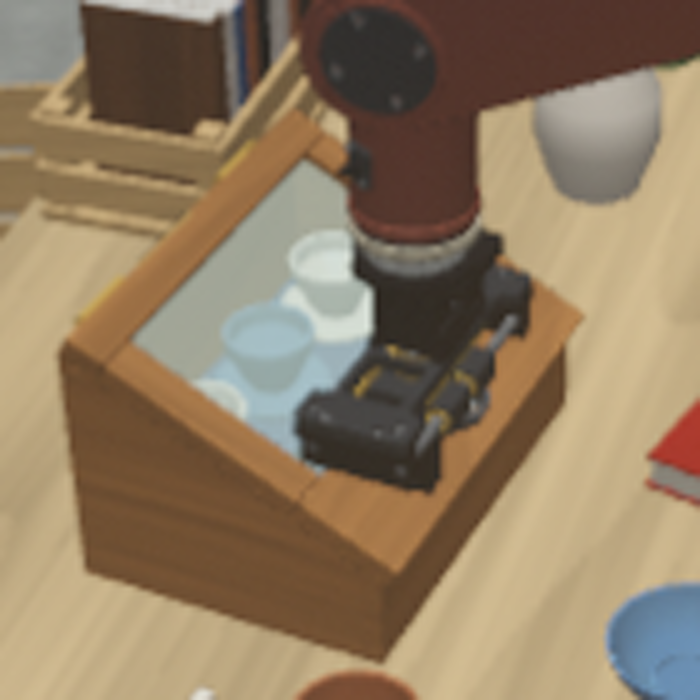

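```bash
python3 -m jog '0 0 0 0 0 -0.1 1; 0 0 0 0 0 0 1; 0 0 0 0 0 0 1' 30;  python3 -m jog '0 0 0 0 0 3 1; 0 -0.07 0 0 0 4 1; 0 -0.1 0 0 0 4 1; 0 -0.1 0 -2 -2 2 1; 0 -0.1 0 -2 -2 0 1; 0 0 0 -2 -2 0 1;0 0 0 0 -1 0 1;0 0 0 0 0 0 1;0 0 0 0 0 0 1' 30;  python3 - <<'E'
from h import *
p,d,K,D,P=shot("wrist","w3.png")
for r in models.place_of("wrist","lock_slot"):
  u,v=map(int,np.round(r["uv"])); print(r["p"],np.round(r["uv"],1),np.round(pts([r["uv"]],[d[v,u]],K,D,P)[0],4))
E
```

```text
t: 6.6
eef_pos: [0.61, 0.1035, 0.0967]
tool_rot: [[-0.993, 0.116, 0.002], [0.116, 0.993, -0.0], [-0.002, 0.0, -1.0]]
wrist_force: [-3.7, -0.8, 12.5]
gripper_width: 0.0007
t: 7.5
eef_pos: [0.5501, 0.0334, 0.225]
tool_rot: [[-0.926, 0.109, 0.362], [0.117, 0.993, 0.0], [-0.36, 0.043, -0.932]]
wrist_force: [0.4, -0.4, -0.3]
gripper_width: 0.0004
0.63 [308.1 206.6] [0.6168 0.0194 0.1061]
```

View pics/w3.png

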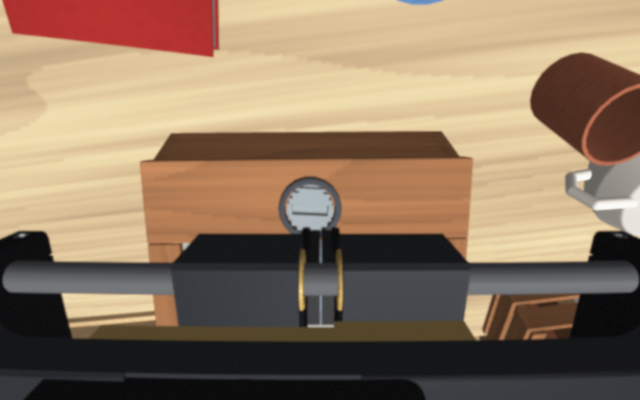

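The lid is shut (12 N at the stop). The lock is at (310,206) with its slot nearly along the front edge. Measuring the lid plane, barrel and slot.

```bash
cat > lock.py <<'E'
from h import *
import sys
np.set_printoptions(precision=4,suppress=True)
p,d,K,D,P=shot("wrist"); X,uv=cloud(d,K,D,P)
L=np.array([float(a) for a in sys.argv[1:4]])
th=np.radians(26.565); ya=np.radians(-6.72)
cx=np.array([np.cos(ya),np.sin(ya),0]); cy=np.array([-np.sin(ya),np.cos(ya),0])
n0=-np.sin(th)*cx+np.cos(th)*np.array([0,0,1]); up=np.cross(cy,n0)  # up slope ~ +x
r=X-L; h=r@n0; a=r@cy; b=r@up
rail=(abs(h)<.04)&(np.hypot(a,b)>.034)&(abs(a)<.13)&(abs(b)<.03)&(h<-.005)
w=X[rail]
for _ in range(4):
    c=w.mean(0); V=np.linalg.svd(w-c,full_matrices=False)[2][2]; V*=np.sign(V[2]); e=(w-c)@V; w=w[abs(e)<max(.002,2*e.std())]
print("lid plane c",c,"n",V,"expected n",n0,"rms",e.std(),len(w))
hh=(X-c)@V; q=X-c
sel=(np.hypot(a,b)<.035)&(hh>.008)&(hh<.022)
print("heights",np.percentile(hh[sel],[5,25,50,75,95]))
t=X[sel]; A=np.c_[(t-L)@cy,(t-L)@up]
(e,rr)=cv2.minEnclosingCircle((A*1000).astype(np.float32)); print("housing centre rel (cy,up) mm",e,rr)
# front edge of rail direction by image
crop(p,(int(sys.argv[4])-45,int(sys.argv[5])-40,int(sys.argv[4])+45,int(sys.argv[5])+40),8,sys.argv[6])
np.savez("lock.npz",p=p,d=d,K=K,D=D,P=P,c=c,V=V)
E
python3 lock.py 0.6168 0.0194 0.1061 310 205 lk1.png
```

```text
lid plane c [0.6202 0.0415 0.1004] n [-0.4436  0.0527  0.8947] expected n [-0.4441  0.0523  0.8944] rms 0.0003642110745784561 3538
heights [0.0111 0.0135 0.0149 0.0159 0.0168]
housing centre rel (cy,up) mm (1.3666146993637085, 0.6512284874916077) 27.891721725463867
```

View pics/lk1.png

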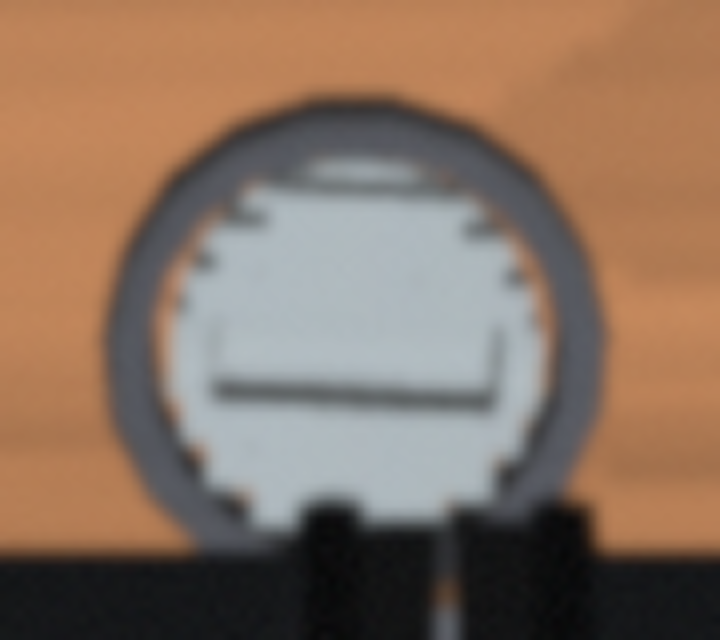

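```bash
python3 - <<'E'
from h import *
np.set_printoptions(precision=4,suppress=True)
z=np.load("lock.npz"); K,D,P,c,V=[z[k] for k in "KDPcV"]
f=lambda uv,h:onplane(np.array(uv,float),c+h*V,V,K,D,P)
cr=lambda a:np.array(a)/8+[265,165]
E=f(cr([[212,394],[492,409]]),.015); dr=E[0]-E[1]; print("upslope mouth edge",E,np.linalg.norm(dr))
S=f(cr([[216,322],[212,394],[492,409],[497,330]]),.015); print(S)
C=f([[143,161],[471,158.5]],0); fr=C[0]-C[1]; print("front corners",C,np.linalg.norm(fr))
cy=-fr/np.linalg.norm(fr); up=np.cross(cy,V); print("cy",cy,np.degrees(np.arctan2(-cy[0],cy[1])))
dr=-dr/np.linalg.norm(dr)
# clockwise seen from outside = negative about V
for nm,ref in(("img",cy),("6.72",np.array([.1170,.9931,0]))):
    print("slot angle about n (deg, cw positive)",-np.degrees(np.arctan2(np.cross(ref,dr)@V,ref@dr)))
mid=C.mean(0)+ up*.043; print("lock at face by corners",mid)
# housing circle fit: pixels, crop coords outer rim at 13mm
R=f(cr([[105,340],[606,340],[355,95],[172,175],[540,175]]),.013)
A=np.c_[(R-mid)@cy,(R-mid)@up]*1000
M=np.c_[2*A,np.ones(len(A))]; s=np.linalg.lstsq(M,(A**2).sum(1),rcond=None)[0]; print("circle rel mid",s[:2],np.sqrt(s[2]+s[0]**2+s[1]**2))
lc=mid+(s[0]*cy+s[1]*up)/1000
print("lock axis on face",lc,"slot floor",lc+V*.004, "slot mid mouth (rel)", ((S.mean(0)-lc)@cy*1000,(S.mean(0)-lc)@up*1000), "up edge rel",((E.mean(0)-lc)@cy*1000,(E.mean(0)-lc)@up*1000))
E
```

```text
upslope mouth edge [[0.6145 0.0056 0.1164]
 [0.6201 0.0355 0.1175]] 0.03043591120020117
[[0.6075 0.0071 0.1129]
 [0.6145 0.0056 0.1164]
 [0.6201 0.0355 0.1175]
 [0.6124 0.037  0.1135]]
front corners [[ 0.5641 -0.1193  0.082 ]
 [ 0.6003  0.1721  0.0828]] 0.2936054644943381
cy [0.1234 0.9924 0.0027] -7.088579527203839
slot angle about n (deg, cw positive) 3.9588582504524368
slot angle about n (deg, cw positive) 4.359422514619896
lock at face by corners [0.6204 0.0216 0.1016]
circle rel mid [-0.8717 -1.6995] 27.255995451615025
lock axis on face [0.6187 0.0209 0.1009] slot floor [0.617  0.0211 0.1045] slot mid mouth (rel) (np.float64(-0.23246880351931398), np.float64(1.7323618876028808)) up edge rel (np.float64(-0.5148203674201116), np.float64(5.913804783051176))
```

```bash
python3 -m jog '0 0.1 0 0 2 2 -1; 0 0.1 0 -1 3 0 -1; 0 0.1 0 -1.5 3 0 -1; 0 0.07 0 -1.5 3 0 -1; 0 0 0.08 -1.5 3 0 -1; 0 0 0.09 -2 3 0 -1; 0 0 0.09 -2 3 0 -1; 0 0 0.09 -2 3 0 -1; 0 0 0.08 -2 3 -2 -1; 0 0 0 0 0 0 -1' 60; python3 - <<'E'
from h import *
T=wpose(); yaw=np.degrees(np.arctan2(T[1,1],T[0,1])); print(yaw, 107.6-yaw, (np.array([.4155,.3003,.073])-T[:3,3])*100)
E
```

```text
t: 8.65
eef_pos: [0.4108, 0.2965, 0.2218]
tool_rot: [[-0.949, -0.315, -0.005], [-0.315, 0.949, -0.001], [0.005, 0.001, -1.0]]
wrist_force: [0.8, 0.2, -0.6]
gripper_width: 0.0728
108.34515192090008 -0.745151920900085 [  0.46872866   0.38240296 -14.87565815]
```

```bash
python3 -m jog '0 0 -0.013 0.3 0.2 -2 -1; 0 0 0 0.1 0.1 -2 -1; 0 0 0 0 0 -2 -1; 0 0 0 0 0 -1 -1; 0 0 0 0 0 0 -1' 60; python3 - <<'E'
from h import *
np.set_printoptions(precision=4,suppress=True)
T=wpose(); yaw=np.degrees(np.arctan2(T[1,1],T[0,1])); print(yaw, T[:3,2],(np.array([.4155,.3003,.073])-T[:3,3])*100)
p,d,K,D,P=shot("wrist","w4.png"); X,uv=cloud(d,K,D,P)
near=np.linalg.norm(X[:,:2]-[.4155,.3003],axis=1)<.035
w=X[near&(X[:,2]>.100)&(X[:,2]<.125)]; print(len(w))
if len(w)>20: print(cv2.minAreaRect((w[:,:2]*1000).astype(np.float32)))
E
```

```text
t: 9.15
eef_pos: [0.4176, 0.2959, 0.1528]
tool_rot: [[-0.955, -0.295, -0.003], [-0.295, 0.955, -0.002], [0.004, -0.001, -1.0]]
wrist_force: [-1.0, 0.5, -0.0]
gripper_width: 0.0868
107.17769518402089 [-0.0032 -0.0018 -1.    ] [-0.2067  0.4404 -7.9781]
1211
((414.758544921875, 300.0587463378906), (39.39078140258789, 11.3004732131958), 17.206693649291992)
```

View pics/w4.png

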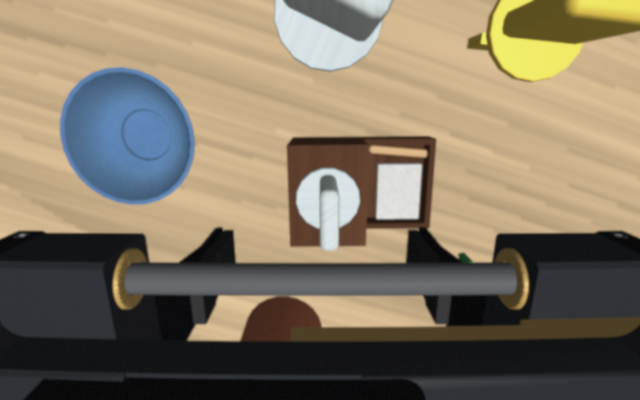

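The key is between the jaws (330,200). Descending and gripping.

```bash
python3 -m jog '0 0 0 -0.2 0.4 -2 -1; 0 0 0 0 0 -2 -1; 0 0 0 0 0 -2 -1; 0 0 0 0 0 -1.9 -1; 0 0 0 0 0 0 -1' 60; python3 -c "
from h import *
o=sensors.get_obs();print(o['eef_pos'],o['wrist_force'])"
```

```text
t: 9.7
eef_pos: [0.4154, 0.2998, 0.0742]
tool_rot: [[-0.955, -0.295, -0.003], [-0.295, 0.955, -0.002], [0.003, -0.001, -1.0]]
wrist_force: [-0.7, -0.0, 0.3]
gripper_width: 0.0872
[0.4153826  0.29984652 0.07422537] [-0.71729216 -0.04764696  0.34103725]
```

```bash
python3 -m jog '0 0 0 0 0 0 1; 0 0 0 0 0 0 1; 0 0 0 0 0 0 1; 0 0 0 0 0 0 1; 0 0 0 0 0 0 1; 0 0 0 0 0 0 1; 0 0 0 0 0 0 1' 60
```

```text
t: 10.4
eef_pos: [0.4163, 0.3005, 0.0756]
tool_rot: [[-0.955, -0.296, 0.0], [-0.296, 0.955, 0.0], [-0.0, 0.0, -1.0]]
wrist_force: [0.2, -0.3, -0.3]
gripper_width: 0.0391
```

```bash
python3 -m jog '0 0 0 0 0 0 1; 0 0 0 0 0 0 1; 0 0 0 0 0 0 1; 0 0 0 0 0 0 1; 0 0 0 0 0 0 1' 60
```

```text
t: 10.9
eef_pos: [0.4163, 0.3005, 0.0755]
tool_rot: [[-0.955, -0.296, -0.0], [-0.296, 0.955, 0.0], [0.0, 0.0, -1.0]]
wrist_force: [-0.2, 0.0, -0.5]
gripper_width: 0.0115
```

```bash
python3 -m jog '0 0 0 0 0 2 1; 0 0 0 0 0 3 1; 0 0 0 0 0 4 1; 0 0 0 0 0 4 1; 0 0 -0.14 0 0 4 1; 0 0 -0.14 1 -2 3 1; 0 0 -0.14 1.5 -3 0 1; 0 0 -0.14 1.5 -3 0 1; 0 0 -0.14 1.5 -3 0 1; 0 0 -0.14 1.5 -3 0 1' 60 && python3 -m jog '0 0 -0.14 1.5 -3 0 1; 0 0 -0.14 1.5 -3 0 1; 0 0 -0.14 1.5 -3 0 1; 0 0 -0.14 1.5 -2 0 1; 0 0 -0.14 1 -1.5 0 1; 0 0 -0.14 0 0 0 1; 0 0 -0.14 0 0 0 1; 0 0 -0.14 0 0 0 1; 0 0 0 0 0 0 1' 60
cat > tgt.py <<'E'
from h import *
from scipy.spatial.transform import Rotation as Ro
import sys
np.set_printoptions(precision=4,suppress=True)
V=np.array([-.4436,.0527,.8947]); V/=np.linalg.norm(V)
cy=np.array([.1170,.9931,0]); cy-=V*(cy@V); cy/=np.linalg.norm(cy); up=np.cross(cy,V)
FL=np.array([.6197,.0207,.1014])+.004*V   # slot floor
OFF=np.array([.001,0,.0675])              # key axis x in tool, tip-to-TCP length
def target(lift,cam,fl=FL,off=OFF):
    R=Ro.from_rotvec(-np.radians(cam)*V)
    y=R.apply(up); z=-V; x=np.cross(y,z); M=np.c_[x,y,z]
    tip=fl+V*lift; return M, tip-M@np.array([off[0],off[1],off[2]])
def report(M,t):
    T=wpose(); rv=Ro.from_matrix(M@T[:3,:3].T).as_rotvec(); print("rotvec",rv,"shift cm",(t-T[:3,3])*100, "along n",(t-T[:3,3])@V*100)
if __name__=="__main__":
    report(*target(float(sys.argv[1])/1000,float(sys.argv[2])))
E
python3 tgt.py 60 4.2; python3 -c "
from h import *
print(sensors.get_obs()['joints'])"
```

```text
t: 11.9
eef_pos: [0.4866, 0.1593, 0.2755]
tool_rot: [[-0.855, 0.519, 0.0], [0.519, 0.855, 0.0], [-0.0, 0.0, -1.0]]
wrist_force: [-0.1, -0.2, 0.0]
gripper_width: 0.0115
t: 12.8
eef_pos: [0.5561, 0.0354, 0.2752]
tool_rot: [[0.09, 0.996, -0.001], [0.996, -0.09, 0.0], [-0.0, -0.001, -1.0]]
wrist_force: [0.1, -0.1, -1.4]
gripper_width: 0.0118
rotvec [-0.0316 -0.4629 -0.0985] shift cm [ 0.5037 -0.8726 -5.6143] along n -5.29245573298
[-4.46865431e+00  1.64231208e+00  9.38634275e+01 -4.85808547e-04
  8.45343481e+01  7.12192127e-01]
```

```bash
python3 -m jog '-0.006 -0.1 -0.02 0 0 0 1; -0.006 -0.1 -0.02 0 0 0 1; -0.006 -0.1 -0.02 0 0 0 1; -0.006 -0.1 -0.02 0 0 0 1; -0.006 -0.06 -0.02 0 0 0 1; 0 0 0 0.5 -0.9 -1 1; 0 0 0 0 0 0 1; 0 0 0 0 0 0 1' 60; python3 tgt.py 60 4.2; python3 - <<'E'
from h import *
p,d,K,D,P=shot("wrist","w5.png")
p,d,K,D,P=shot("side"); crop(p,(200,100,340,240),5,"side2.png")
E
```

```text
t: 13.6
eef_pos: [0.5615, 0.026, 0.2651]
tool_rot: [[0.181, 0.88, 0.44], [0.983, -0.176, -0.053], [0.031, 0.442, -0.897]]
wrist_force: [-0.7, -0.1, -0.7]
gripper_width: 0.0117
rotvec [ 0.0007 -0.0043 -0.0009] shift cm [-0.0328  0.0684 -4.6076] along n -4.10416468185338
```

View pics/w5.png

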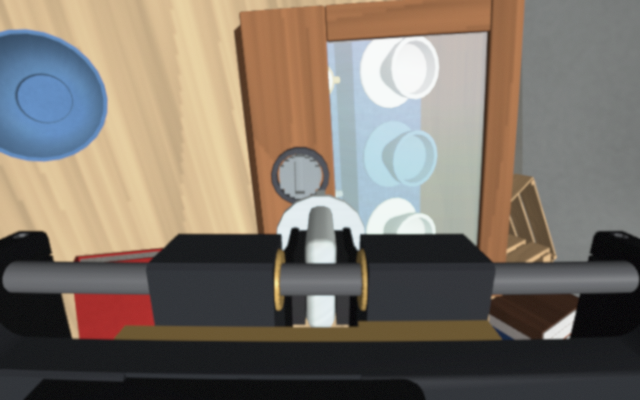

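View pics/side2.png

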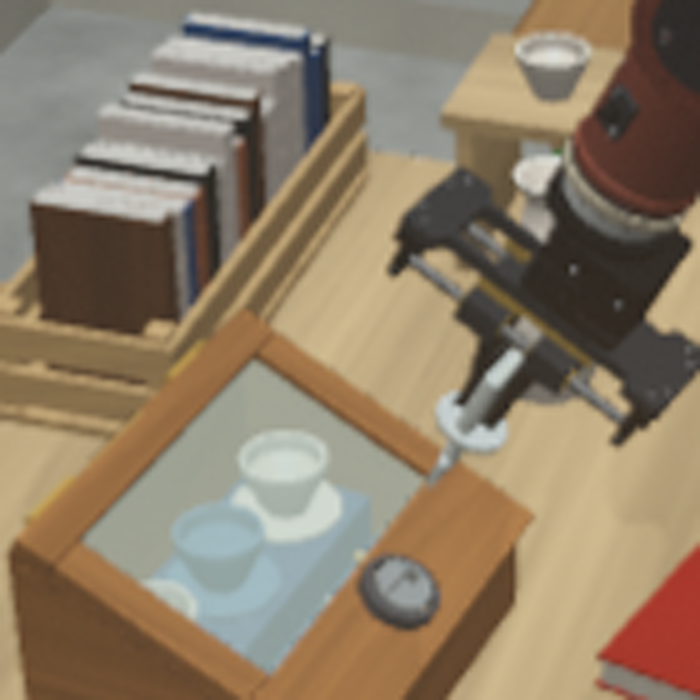

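The lock is at (300,175), now seen from its left side and fully visible. The key sits straight in the jaws. Re-measuring the lock from this view.

```bash
python3 lock.py 0.6168 0.0194 0.1061 300 175 lk2.png; python3 - <<'E'
from h import *
z=np.load("lock.npz"); p,d,K,D,P,c,V=[z[k] for k in "pdKDPcV"]
X,uv=cloud(d,K,D,P)
cx=(300,175)
EOF=0
E
```

```text
lid plane c [0.6287 0.101  0.1011] n [-0.4441  0.0531  0.8944] expected n [-0.4441  0.0523  0.8944] rms 0.0004030728501364202 2778
heights [0.0108 0.0135 0.0151 0.016  0.017 ]
housing centre rel (cy,up) mm (1.1702072620391846, 0.6299993395805359) 27.892309188842773
```

View pics/lk2.png

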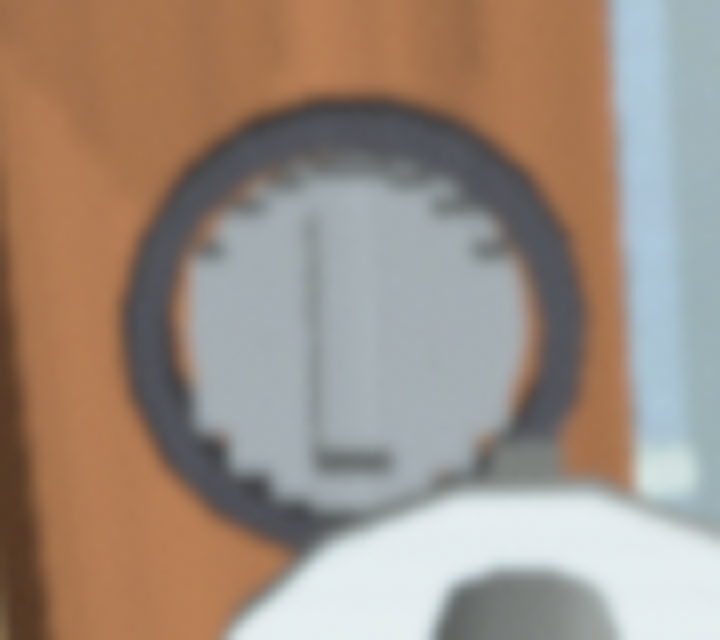

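```bash
python3 - <<'E'
from tgt import *
z=np.load("lock.npz"); K,D,P,c,Vz=[z[k] for k in "KDPcV"]
cr=lambda a:np.array(a)/8+[255,135]
S=onplane(cr([[303,212],[313,468],[394,466],[376,200]]),c+.015*Vz,Vz,K,D,P)
lc=np.array([.6198,.0205,.1015]); print([( (s-lc)@cy*1000,(s-lc)@up*1000) for s in S])
for a,b in((0,1),(3,2)):
    dr=S[a]-S[b]; dr*=np.sign(dr@cy); print(-np.degrees(np.arctan2(np.cross(cy,dr)@V,cy@dr)))
E
```

```text
[(np.float64(15.416467756302803), np.float64(-3.7758393778126225)), (np.float64(-15.386337783881405), np.float64(-5.445696729010127)), (np.float64(-15.825197139519547), np.float64(4.201905575304425)), (np.float64(16.210895551247855), np.float64(4.809882938329733))]
3.1030361067102943
1.0872223456140913
```

```bash
sed -i 's/FL=np.array(\[.*\])+/FL=np.array([.6198,.0206,.1015])+/' tgt.py; python3 tgt.py 20 3.5
```

```text
rotvec [-0.0049 -0.0021  0.0104] shift cm [ 1.7134 -0.1789 -8.244 ] along n -8.145217312382252
```

```bash
python3 -m jog '-0.005 -0.002 0.01 -0.9 0.1 -0.5 1; 0 0 0 -1 0.1 -0.5 1; 0 0 0 0.9 -0.1 -1.8 1; 0 0 0 0.9 -0.1 -1.8 1; 0 0 0 0.9 -0.1 -1.8 1; 0 0 0 0.9 -0.1 -1.8 1; 0 0 0 0 0 0 1; 0 0 0 0 0 0 1' 60;  python3 tgt.py 20 3.5; python3 - <<'E'
from h import *
p,d,K,D,P=shot("wrist","w6.png")
p,d,K,D,P=shot("side"); crop(p,(220,150,340,250),6,"side3.png")
E
```

```text
t: 14.55
eef_pos: [0.5774, 0.0247, 0.183]
tool_rot: [[0.172, 0.88, 0.442], [0.985, -0.166, -0.053], [0.027, 0.445, -0.895]]
wrist_force: [-0.2, -0.3, -1.1]
gripper_width: 0.0116
rotvec [-0.0002 -0.0012  0.0004] shift cm [ 0.1673 -0.0223  0.029 ] along n -0.04938937806890935
```

View pics/side3.png

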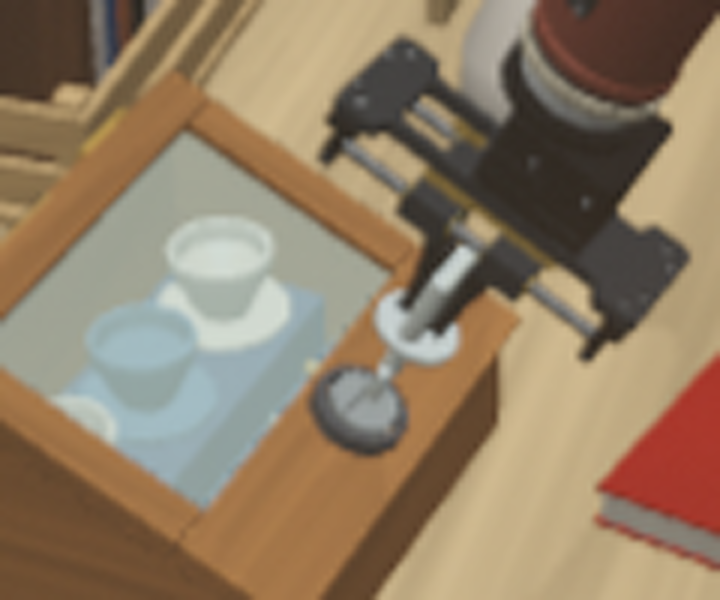

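View pics/w6.png

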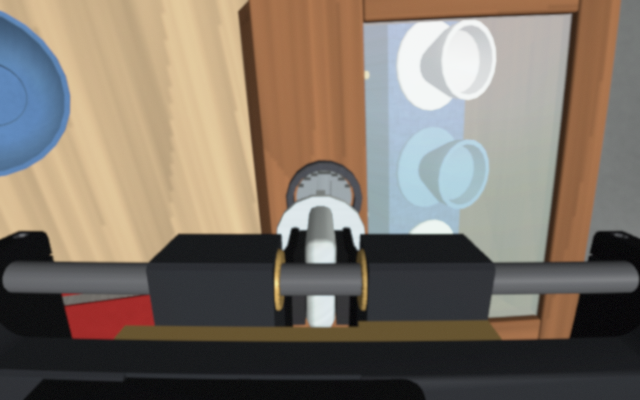

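```bash
python3 -m jog '0 0 0 0.16 -0.02 0.05 1; 0 0 0 0 0 0 1; 0 0 0 0 0 0 1' 60;  python3 tgt.py 20 3.5; python3 - <<'E'
from tgt import *
p,d,K,D,P=shot("side")
T=wpose(); M=T[:3,:3]; tip=T[:3,3]+M@OFF
im=cv2.resize(p[160:240,240:340],None,fx=8,fy=8,interpolation=cv2.INTER_CUBIC)
s=lambda q:tuple(int(v) for v in (proj(q,K,D,P)[0]-[240,160])*8+4)
for dx in(-.011,0,.011): cv2.circle(im,s(tip+M[:,0]*dx),3,(0,0,255),-1)
for a,b in((-15.5,-4.7),(-15.5,4.7),(15.5,4.7),(15.5,-4.7)):
    r=np.radians(3.5); e1=Ro.from_rotvec(-r*V).apply(cy); e2=Ro.from_rotvec(-r*V).apply(up)
    cv2.circle(im,s(FL+V*.011+e1*a/1000+e2*b/1000),3,(0,255,0),-1)
cv2.imwrite("pics/side4.png",im)
E
```

```text
t: 14.95
eef_pos: [0.5802, 0.0243, 0.1848]
tool_rot: [[0.172, 0.879, 0.445], [0.985, -0.166, -0.053], [0.027, 0.447, -0.894]]
wrist_force: [0.1, -0.1, -1.3]
gripper_width: 0.0115
rotvec [0.     0.0015 0.0006] shift cm [-0.1148  0.0169 -0.1489] along n -0.08139954626905534
```

View pics/side4.png

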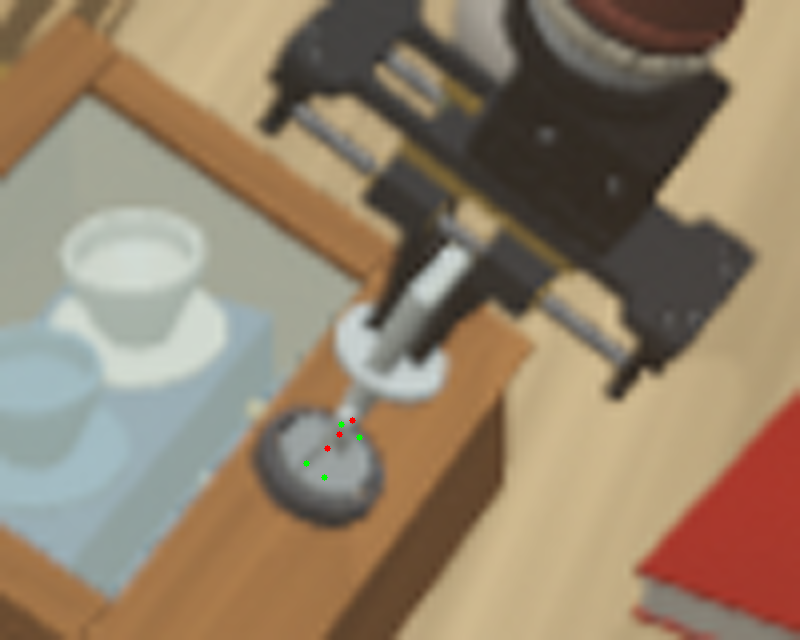

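```bash
for i in 1 2 3; do python3 -m jog '0 0 0 0 0 0 1' 60 | sed -n 1,2p; python3 tgt.py 20 3.5; done
```

```text
t: 15.1
eef_pos: [0.5799, 0.0243, 0.1842]
rotvec [-0.0001  0.0006  0.0006] shift cm [-0.0875  0.0154 -0.0856] along n -0.03696174508607859
t: 15.2
eef_pos: [0.5799, 0.0243, 0.184]
rotvec [-0.0001  0.0003  0.0006] shift cm [-0.0814  0.0164 -0.0658] along n -0.021912805534248635
t: 15.3
eef_pos: [0.5799, 0.0243, 0.184]
rotvec [-0.0001  0.0003  0.0006] shift cm [-0.0837  0.016  -0.0639] along n -0.019220986253799064
```

```bash
python3 -m jog '0 0 0 -0.08 0.02 -0.06 1; 0 0 0 0.22 -0.03 -0.45 1; 0 0 0 0.22 -0.03 -0.45 1; 0 0 0 0 0 0 1; 0 0 0 0.13 -0.015 -0.27 1; 0 0 0 0 0 0 1; 0 0 0 0 0 0 1;0 0 0 0 0 0 1' 60;python3 tgt.py 0 3.5
```

```text
t: 16.1
eef_pos: [0.5849, 0.0237, 0.1719]
tool_rot: [[0.172, 0.879, 0.444], [0.985, -0.166, -0.053], [0.027, 0.446, -0.894]]
wrist_force: [-0.0, -0.2, -1.6]
gripper_width: 0.0114
rotvec [-0.0001  0.0006  0.0007] shift cm [ 0.3027 -0.0335 -0.6428] along n -0.711202331426551
```

4 mm into the slot with no contact force. Continuing.

```bash
python3 -m jog '0 0 0 0.13 -0.015 -0.27 1; 0 0 0 0 0 0 1; 0 0 0 0.11 -0.01 -0.2 1; 0 0 0 0 0 0 1; 0 0 0 0.05 0 -0.12 1; 0 0 0 0 0 0 1;0 0 0 0 0 0 1;0 0 0 0 0 0 1' 60;python3 tgt.py 0 3.5
```

```text
t: 16.9
eef_pos: [0.5878, 0.0235, 0.166]
tool_rot: [[0.172, 0.879, 0.444], [0.985, -0.166, -0.053], [0.027, 0.446, -0.894]]
wrist_force: [-0.7, 0.5, 0.1]
gripper_width: 0.0115
rotvec [-0.      0.0006  0.0006] shift cm [ 0.015  -0.0094 -0.0524] along n -0.05407600168182423
```

```bash
python3 -m jog '0 0 0 0.04 0 -0.09 1; 0 0 0 0 0 0 1; 0 0 0 0.04 0 -0.09 1; 0 0 0 0 0 0 1;0 0 0 0 0 0 1' 60;python3 tgt.py 0 3.5;  python3 - <<'E'
from tgt import *
p,d,K,D,P=shot("side"); crop(p,(240,150,340,230),8,"side5.png")
E
```

```text
t: 17.4
eef_pos: [0.5883, 0.0235, 0.1658]
tool_rot: [[0.171, 0.88, 0.444], [0.985, -0.165, -0.053], [0.027, 0.446, -0.895]]
wrist_force: [-15.6, 0.5, 16.8]
gripper_width: 0.0118
rotvec [0.0004 0.0002 0.0003] shift cm [-0.0391 -0.0126 -0.0322] along n -0.012131235195386149
```

View pics/side5.png

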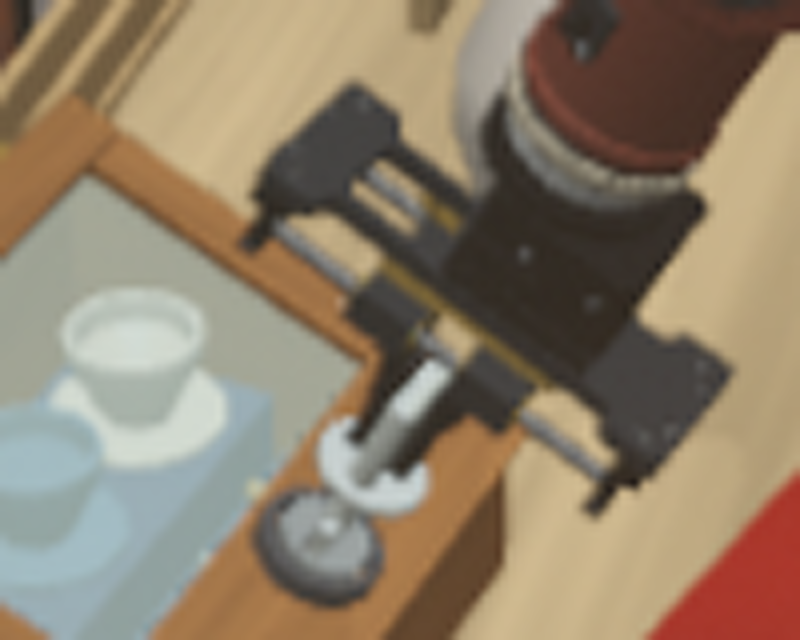

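Seated at the floor as expected: 22 N normal force and about 6 N sideways. I'll relieve that slightly, then turn clockwise.

```bash
python3 -m jog '0 0 0 -0.05 0 0.03 1; 0 0 0 0 0 0 1; 0.044 -0.005 -0.0895 0 0 0 1; 0.044 -0.005 -0.0895 0 0 0 1; 0.044 -0.005 -0.0895 0 0 0 1; 0.044 -0.005 -0.0895 0 0 0 1; 0 0 0 0 0 0 1; 0 0 0 0 0 0 1' 60;python3 tgt.py 0 26.4; python3 -c "
from h import *
o=sensors.get_obs(); print(o['moment'],o['joints'])"
```

```text
t: 18.25
eef_pos: [0.5882, 0.0239, 0.1659]
tool_rot: [[0.501, 0.743, 0.443], [0.843, -0.535, -0.054], [0.197, 0.401, -0.895]]
wrist_force: [-11.1, 2.3, 11.9]
gripper_width: 0.0116
rotvec [ 0.0008 -0.0002  0.0007] shift cm [-0.0604 -0.0353 -0.0608] along n -0.02949908186250461
[0.22375558 1.38492648 0.0830329 ] [ -4.79391033  -8.53842911 119.59361216  -1.40008152  42.44143517
  29.16851574]
```

```bash
python3 -m jog '0.044 -0.005 -0.0895 -0.03 0 0 1; 0.044 -0.005 -0.0895 0 0 0 1; 0.044 -0.005 -0.0895 -0.01 0 0 1; 0.044 -0.005 -0.0895 0 0 0 1; 0.044 -0.005 -0.0895 -0.01 0 0 1; 0.044 -0.005 -0.0895 0 0 0 1; 0.044 -0.005 -0.0895 0 0 0 1; 0.044 -0.005 -0.0895 0 0 0 1; 0 0 0 0 0 0 1' 60;python3 tgt.py 0 72; python3 -c "
from h import *
o=sensors.get_obs(); print(o['moment'],o['joints'])"
```

```text
t: 19.15
eef_pos: [0.5878, 0.0243, 0.1657]
tool_rot: [[0.884, 0.158, 0.44], [0.201, -0.978, -0.053], [0.422, 0.136, -0.896]]
wrist_force: [-8.4, 3.9, 9.1]
gripper_width: 0.0116
rotvec [-0.0021 -0.0032  0.0059] shift cm [-0.0602 -0.0156 -0.0652] along n -0.03241648115968386
[0.59627919 1.15421191 0.39982695] [ -4.74276056  -8.45920956 119.48568673  -1.42271328  42.66423944
  75.16250524]
```

```bash
python3 -m jog '0.044 -0.005 -0.0895 0 0 0 1; 0.044 -0.005 -0.0895 0 0 0 1; 0.044 -0.005 -0.0895 0 0 0 1; 0.044 -0.005 -0.0895 0 0 0 1; 0 0 0 0 0 0 1; 0 0 0 0 0 0 1' 60;python3 tgt.py 0 95; python3 -c "
from h import *
o=sensors.get_obs(); print(o['moment'], o['moment']@np.array([-.4436,.0527,.8947]))"
```

```text
t: 19.75
eef_pos: [0.5879, 0.0245, 0.1657]
tool_rot: [[0.877, -0.196, 0.439], [-0.193, -0.98, -0.052], [0.44, -0.039, -0.897]]
wrist_force: [-8.3, 5.0, 8.7]
gripper_width: 0.0114
rotvec [-0.0012 -0.005   0.0013] shift cm [-0.0664  0.0016 -0.0713] along n -0.03429711582752898
[0.85996838 1.040167   0.49526827] 0.11645134606145303
```

Not at the stop yet by the moment reading, so I'll turn further in small steps.

```bash
for i in 1 2; do python3 -m jog '0.022 -0.0025 -0.0447 0 0 0 1; 0 0 0 0 0 0 1; 0 0 0 0 0 0 1' 60 | grep force; python3 tgt.py 0 95; python3 -c "
from h import *
o=sensors.get_obs(); print(o['moment'], o['moment']@np.array([-.4436,.0527,.8947]))"; done
```

```text
wrist_force: [-7.3, 4.8, 9.6]
rotvec [-0.0234 -0.0025  0.0458] shift cm [-0.0644 -0.0038 -0.0694] along n -0.03376418934323723
[0.86636128 1.08889094 0.56179934] 0.17570855779421105
wrist_force: [-6.4, 5.2, 9.4]
rotvec [-0.0455 -0.      0.0901] shift cm [-0.0676 -0.0092 -0.0693] along n -0.03244207669058892
[0.87316799 1.04807653 0.63134551] 0.23276113708502089
```

```bash
for i in 1 2; do python3 -m jog '0.022 -0.0025 -0.0447 0 0 0 1; 0 0 0 0 0 0 1; 0 0 0 0 0 0 1' 60 | grep force; python3 tgt.py 0 95; python3 -c "
from h import *
o=sensors.get_obs(); print(o['moment'], o['moment']@np.array([-.4436,.0527,.8947]))"; done;  python3 - <<'E'
from tgt import *
p,d,K,D,P=shot("side"); crop(p,(240,150,340,230),8,"side6.png")
E
```

```text
wrist_force: [-6.7, 5.7, 9.3]
rotvec [-0.0671  0.0025  0.134 ] shift cm [-0.069  -0.0099 -0.0733] along n -0.03550365778577866
[0.77365468 1.05052863 0.97790247] 0.5870989785549869
wrist_force: [-7.7, 6.1, 9.8]
rotvec [-0.0886  0.0049  0.1778] shift cm [-0.0701 -0.0079 -0.0735] along n -0.03510586745509205
[0.59498851 1.07541843 1.24267389] 0.9045579736395366
```

View pics/side6.png

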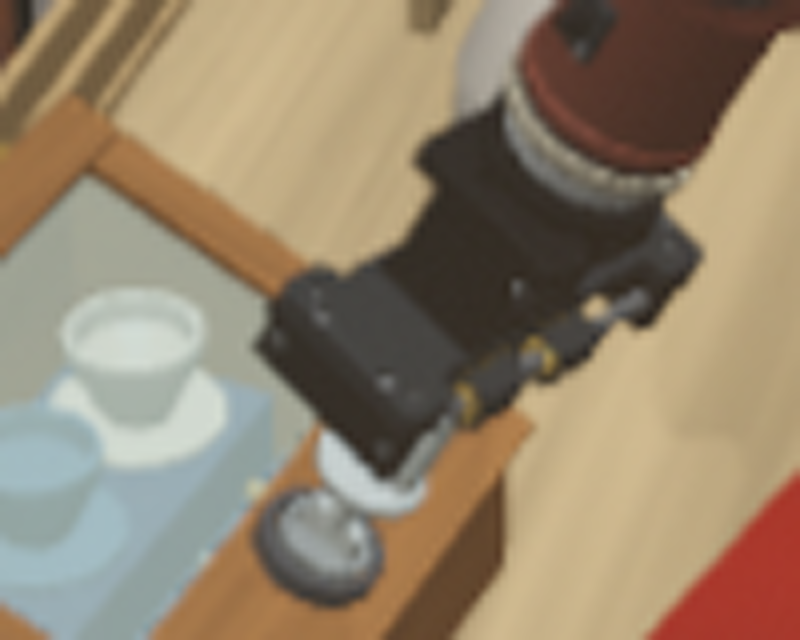

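At the stop: the moment jumped from 0.2 to 0.9 N m. I'll ease back inside the slot's play and then withdraw along the normal.

```bash
python3 -m jog '-0.022 0.0025 0.0447 0 0 0 1; -0.022 0.0025 0.0447 0 0 0 1; -0.022 0.0025 0.0447 0 0 0 1; 0 0 0 0 0 0 1; 0 0 0 0 0 0 1' 60 | grep force; python3 tgt.py 0 95; python3 -c "
from h import *
o=sensors.get_obs(); print(o['moment'], o['moment']@np.array([-.4436,.0527,.8947]))"
```

```text
wrist_force: [-7.1, 3.5, 8.9]
rotvec [-0.0233 -0.0021  0.046 ] shift cm [-0.0833  0.0136 -0.0805] along n -0.034339242832430485
[0.82504238 0.93955978 0.32531616] -0.02541363375754128
```

```bash
python3 -m jog '0 0 0 -0.22 0.03 0.45 1; 0 0 0 -0.35 0.04 0.7 1; 0 0 0 -0.45 0.05 0.9 1; 0 0 0 -0.9 0.1 1.8 1; 0 0 0 -0.9 0.1 1.8 1; 0 0 0 -0.9 0.1 1.8 1; 0 0 0 -0.9 0.1 1.8 1; 0 0 0 0 0 0 1; 0 0 0 0 0 0 1; 0 0 0 0 0 0 1' 60; python3 - <<'E'
from tgt import *
p,d,K,D,P=shot("wrist","w7.png")
p,d,K,D,P=shot("side"); crop(p,(240,130,340,230),8,"side7.png")
E
```

```text
t: 22.5
eef_pos: [0.5409, 0.0285, 0.2556]
tool_rot: [[0.867, -0.24, 0.436], [-0.241, -0.969, -0.054], [0.436, -0.059, -0.898]]
wrist_force: [-0.5, 0.5, -1.8]
gripper_width: 0.0118
```

View pics/w7.png

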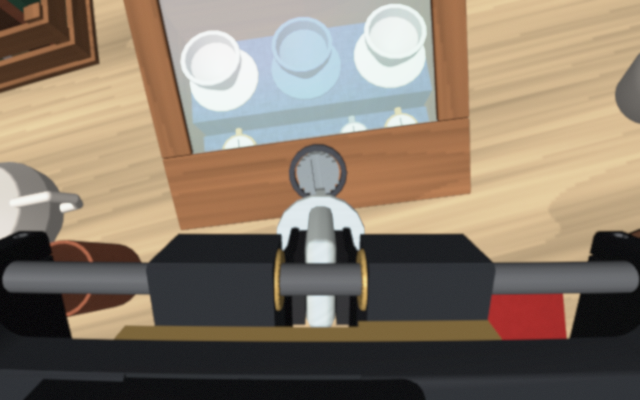

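View pics/side7.png

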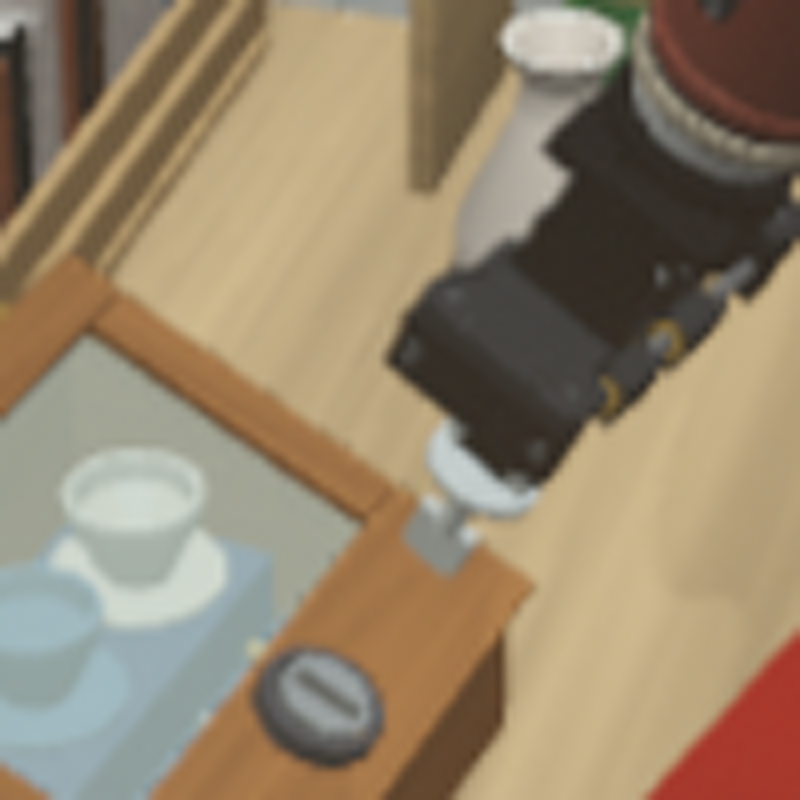

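Key is out and the slot runs up the slope: (318,176) in the wrist view, (330,695) in the side crop. Measuring its angle.

```bash
python3 lock.py 0.6168 0.0194 0.1061 318 172 lk3.png
```

```text
lid plane c [0.6235 0.0387 0.1022] n [-0.4437  0.0527  0.8946] expected n [-0.4441  0.0523  0.8944] rms 0.00033491437193558315 2511
heights [0.0114 0.0136 0.015  0.016  0.0169]
housing centre rel (cy,up) mm (1.0573893785476685, 0.22920921444892883) 27.89415168762207
```

View pics/lk3.png

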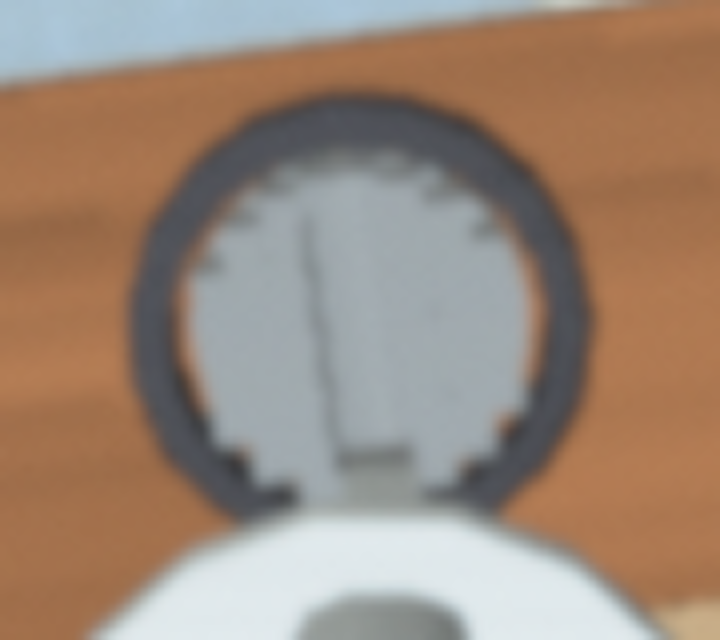

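```bash
python3 - <<'E'
from tgt import *
z=np.load("lock.npz"); K,D,P,c,Vz=[z[k] for k in "KDPcV"]
cr=lambda a:np.array(a)/8+[318-45,172-40]
S=onplane(cr([[302,212],[338,465],[412,450],[371,212]]),c+.015*Vz,Vz,K,D,P)
for a,b in((0,1),(3,2)):
    dr=S[a]-S[b]; dr*=np.sign(dr@up); print(-np.degrees(np.arctan2(np.cross(cy,dr)@V,cy@dr)))
# go to block: tool y -> -72.4deg down
T=wpose()
for ang in (-72.4,107.6):
    a=np.radians(ang); y=np.array([np.cos(a),np.sin(a),0]); zz=np.array([0,0,-1.]); M=np.c_[np.cross(y,zz),y,zz]
    print(ang,Ro.from_matrix(M@T[:3,:3].T).as_rotvec())
t=np.array([.4153,.3002,0])-M[:,0]*-.0; print((np.array([.4150,.2998,.25])-T[:3,3])*100)
E
```

```text
90.33404303460154
88.29884052986633
-72.4 [-0.0732  0.4546  0.5537]
107.6 [ 0.5991  0.0964 -2.5209]
[-12.5912  27.1194  -0.5374]
```

Lock angle is about 89–90°, and the lid plane is still at 26.6°. Returning to the block.

```bash
python3 -m jog '0 0 0 -0.5 2 1 1; -0.009 0.057 0.069 -1.3 2.5 0 1; -0.009 0.057 0.069 -1.3 2.8 0 1; -0.009 0.057 0.069 -1.3 2.8 0 1; -0.009 0.057 0.069 -1.3 2.8 0 1; -0.009 0.057 0.069 -1.3 2.8 0 1; -0.009 0.057 0.069 -1.3 2.8 0 1; -0.009 0.057 0.069 -1.3 2.8 0 1; -0.009 0.057 0.069 -1.3 2.8 0 1; 0 0 0 -1.3 2.5 0 1' 60
cat > blk.py <<'E'
from tgt import *
a=np.radians(-72.4); y=np.array([np.cos(a),np.sin(a),0]); zz=np.array([0,0,-1.]); M=np.c_[np.cross(y,zz),y,zz]
t=np.array([.4143,.2999,.0755]); report(M,t)
E
python3 -m jog '0 0 0 0 0 0 1;0 0 0 0 0 0 1' >/dev/null; python3 blk.py
```

```text
t: 23.65
eef_pos: [0.4196, 0.2959, 0.2656]
tool_rot: [[0.953, 0.302, -0.002], [0.302, -0.953, 0.0], [-0.002, -0.001, -1.0]]
wrist_force: [0.1, -0.2, -0.7]
gripper_width: 0.0122
rotvec [-0.0005 -0.0004  0.0003] shift cm [ -0.4813   0.5032 -19.0446] along n -16.798797107613666
```

Down to 10 mm above the block top, then a check before going in.

```bash
python3 -m jog '0 0 0 -0.4 0.5 -3 1; 0 0 0 -0.1 0 -3 1; 0 0 0 0 0 -3 1; 0 0 0 0 0 -2.5 1; 0 0 0 0 0 -1 1; 0 0 0 0 0 0 1;0 0 0 0 0 0 1;0 0 0 0 0 0 1' 60; python3 blk.py;  python3 - <<'E'
from tgt import *
p,d,K,D,P=shot("wrist","w8.png")
p,d,K,D,P=shot("side"); crop(p,(270,250,370,350),7,"side8.png")
E
```

```text
t: 24.65
eef_pos: [0.4156, 0.3001, 0.1437]
tool_rot: [[0.954, 0.3, 0.003], [0.3, -0.954, 0.003], [0.004, -0.002, -1.0]]
wrist_force: [-0.7, -0.6, -0.8]
gripper_width: 0.0114
rotvec [-0.0029  0.0033  0.0021] shift cm [-0.1342 -0.0172 -6.8194] along n -6.042559968504346
```

View pics/w8.png

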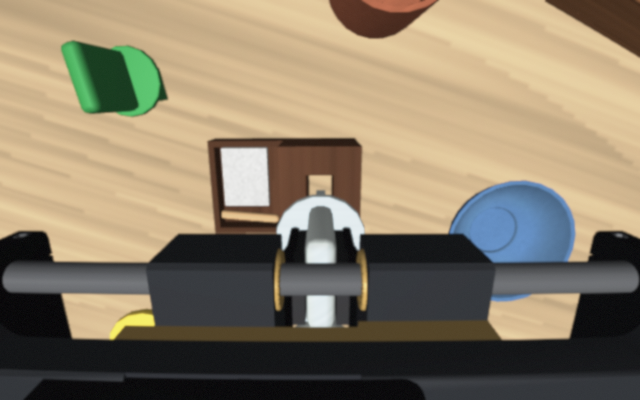

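View pics/side8.png

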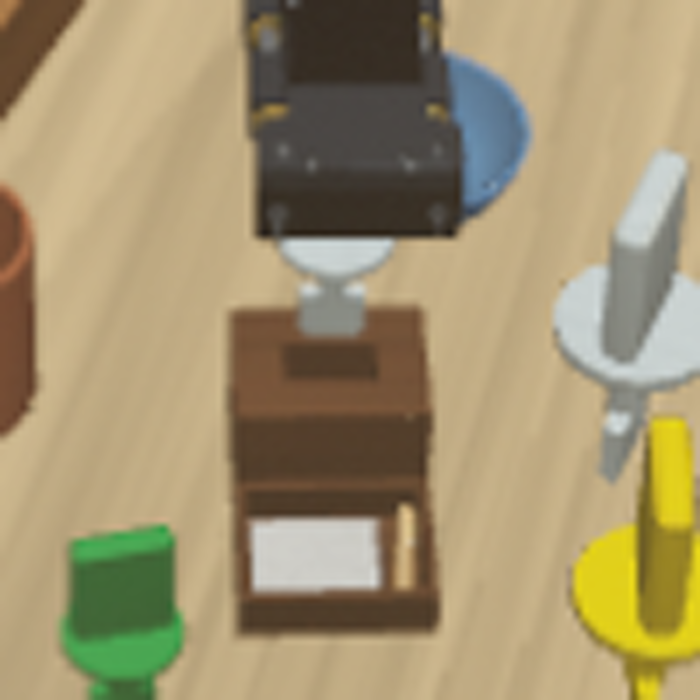

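The key is lined up over the slot, at (330,360) in the side crop. Lowering it.

```bash
python3 -m jog '0 0 0 -0.12 0 0 1; 0 0 0 0 0 -1 1; 0 0 0 0 0 -1 1; 0 0 0 0 0 -1 1; 0 0 0 0 0 0 1;0 0 0 0 0 0 1' 60; python3 blk.py; python3 -m jog '0 0 0 0 0 -1 1; 0 0 0 0 0 -1 1; 0 0 0 0 0 -1 1;  0 0 0 0 0 -0.5 1; 0 0 0 0 0 0 1;0 0 0 0 0 0 1;0 0 0 0 0 0 1' 60; python3 blk.py
```

```text
t: 25.35
eef_pos: [0.4126, 0.2995, 0.111]
tool_rot: [[0.954, 0.301, -0.001], [0.301, -0.954, 0.001], [-0.001, -0.001, -1.0]]
wrist_force: [0.2, 0.8, -0.1]
gripper_width: 0.0125
rotvec [-0.0008 -0.001   0.0018] shift cm [ 0.1672  0.0449 -3.5543] along n -3.251774904255423
t: 26.05
eef_pos: [0.4131, 0.2997, 0.0767]
tool_rot: [[0.954, 0.301, 0.0], [0.301, -0.954, 0.002], [0.001, -0.001, -1.0]]
wrist_force: [-0.3, -0.0, -1.2]
gripper_width: 0.0117
rotvec [-0.0015  0.0005  0.0018] shift cm [ 0.1155  0.021  -0.1224] along n -0.15962333194839254
```

```bash
python3 -m jog '0 0 0 0.1 0.02 -0.1 1; 0 0 0 0 0 0 1; 0 0 0 0 0 -0.05 1;0 0 0 0 0 0 1' 60; python3 blk.py; python3 -m jog '0 0 0 0 0 0 0.2; 0 0 0 0 0 0 -0.3; 0 0 0 0 0 0 -1; 0 0 0 0 0 0 -1; 0 0 0 0 0 0 -1; 0 0 0 0 0 0 -1; 0 0 0 0 0 0 -1;0 0 0 0 0 0 -1;0 0 0 0 0 0 -1' 10
```

```text
t: 26.45
eef_pos: [0.4142, 0.2999, 0.0755]
tool_rot: [[0.954, 0.301, 0.001], [0.301, -0.954, 0.002], [0.001, -0.001, -1.0]]
wrist_force: [-1.1, -0.6, 0.2]
gripper_width: 0.0112
rotvec [-0.0016  0.0007  0.0018] shift cm [ 0.0067 -0.0028 -0.0014] along n -0.0044051550974815255
t: 27.35
eef_pos: [0.4141, 0.2999, 0.0754]
tool_rot: [[0.954, 0.301, 0.001], [0.301, -0.954, 0.002], [0.001, -0.001, -1.0]]
wrist_force: [-0.3, 0.3, -0.7]
gripper_width: 0.0757
```

Released. Rising straight up and then checking.

```bash
python3 -m jog '0 0 0 0 0 0 -1; 0 0 0 0 0 0 -1; 0 0 0 0 0 1 -1; 0 0 0 0 0 2 -1; 0 0 0 0 0 3 -1; 0 0 0 0 0 4 -1; 0 0 0 -1 0 4 -1; 0 0 0 -1 0 3 -1; 0 0 0 0 0 0 -1; 0 0 0 0 0 0 -1' 10; python3 - <<'E'
from tgt import *
p,d,K,D,P=shot("wrist","w9.png"); X,uv=cloud(d,K,D,P)
near=np.linalg.norm(X[:,:2]-[.4155,.3003],axis=1)<.035
w=X[near&(X[:,2]>.100)&(X[:,2]<.135)]; print(len(w),np.median(w,0),w[:,2].max(),cv2.minAreaRect((w[:,:2]*1000).astype(np.float32)))
c=X[near&(X[:,2]>.055)&(X[:,2]<.075)]; print("collar/blk z",np.percentile(c[:,2],[5,50,95]))
p,d,K,D,P=shot("side","side9.png"); crop(p,(270,250,370,350),7,"side9c.png")
p,d,K,D,P=shot("top","top9.png")
E
```

```text
t: 28.35
eef_pos: [0.3945, 0.3002, 0.2467]
tool_rot: [[0.954, 0.301, 0.003], [0.301, -0.954, 0.003], [0.004, -0.002, -1.0]]
wrist_force: [-0.5, -0.1, -1.0]
gripper_width: 0.0868
639 [0.4156 0.2998 0.1156] 0.11804911929059148 ((414.5007629394531, 299.1822814941406), (39.06578826904297, 11.973784446716309), 17.58226776123047)
collar/blk z [0.0592 0.0611 0.0671]
```

View pics/side9c.png

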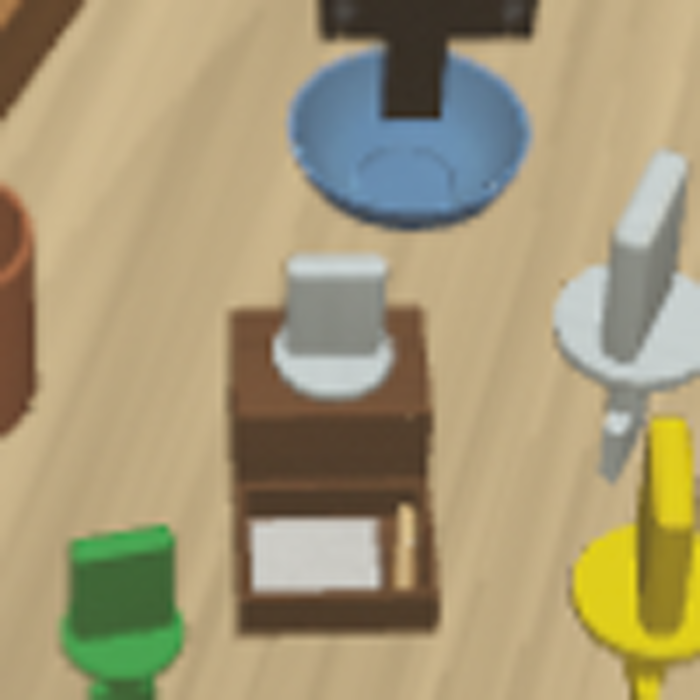

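View pics/top9.png

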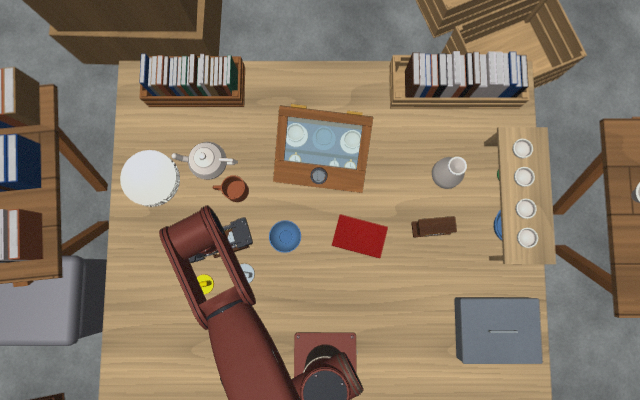

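View pics/w9.png

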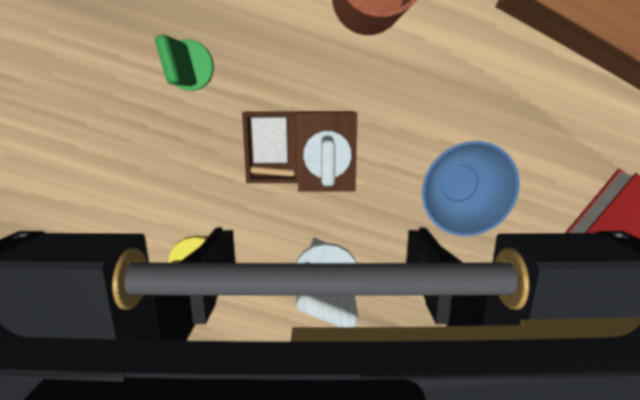

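The key is upright on its collar, with its wing top at 0.1156 m as at the start. The bystanders are unmoved, the lid is shut and the arm is clear. Handing in.

```bash
python3 -c "
from workcell import bot
print(bot.sign_off())"
```

```text
the job is handed in; nothing more can be done
None
```

The display case is locked, the key is back in its block, and I handed the job in at about 28.5 s. The hand-in reports no verdict.

**What I did**
- I pushed the lid down on its rail until it met its stop at about 12 N.
- I took the grey key from the block; of the two that are neither green nor yellow it is the smaller.
- I fitted the blade to the floor of the slot and turned it clockwise until the moment rose from about 0.2 to 0.9 N m at the stop.
- I drew the key out, set it back in its block, let go and moved clear.

**Last checks**
- **Lid:** its plane fits the shut slope of 26.6° to within 0.1°, measured after the key was withdrawn.
- **Lock:** two edges of the slot measured 88° and 90°, against the 84.8° required.
- **Key:** it stands upright on its collar, about 1 mm from its first position. Its wing top is at 115.6 mm, against 115.3 mm at the start.
- **Bystanders:** none show any shift in the top view.

No check failed. The side camera disagreed with the wrist camera by about 2–3 mm on where the lock is. I went by the wrist camera, and the key went in without trouble.

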